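Weigh and box the clay bells

TASK

Weigh and pack the clay bells: switch the counter scale on with its round power key, then zero out the empty wooden box standing on it with the square tare key. Take every bell that stands in the tray and lower it gently into the box, so that all of them stand upright on its floor unharmed (never drop or bang one); only when all are in press the long print key, and after that put the lid on the box, square and fully down. Press one key at a time, keep the box on the platter and leave the other things on the table alone.

Things in the scene. Friction and masses are not known exactly. Their poses are not given: they have to be found in the camera images.
- bell1: round clay bell, fragile, 0.13 kg (some bells are absent; all are alike): ball-shaped body 60 mm in diameter, widest 22 mm above its flat 40 mm foot, topped by an upright round lug 17 mm in diameter, free from 52 to 70 mm above the foot. Origin: centre of the foot, z up through the lug. It starts standing in the tray, 70 mm or more from the next bell, centre to centre, unless knocked
- bell2: round clay bell, fragile, 0.13 kg (some bells are absent; all are alike): ball-shaped body 60 mm in diameter, widest 22 mm above its flat 40 mm foot, topped by an upright round lug 17 mm in diameter, free from 52 to 70 mm above the foot. Origin: centre of the foot, z up through the lug. It starts standing in the tray, 70 mm or more from the next bell, centre to centre, unless knocked
- bell3: round clay bell, fragile, 0.13 kg (some bells are absent; all are alike): ball-shaped body 60 mm in diameter, widest 22 mm above its flat 40 mm foot, topped by an upright round lug 17 mm in diameter, free from 52 to 70 mm above the foot. Origin: centre of the foot, z up through the lug. It starts standing in the tray, 70 mm or more from the next bell, centre to centre, unless knocked
- bell4: round clay bell, fragile, 0.13 kg (some bells are absent; all are alike): ball-shaped body 60 mm in diameter, widest 22 mm above its flat 40 mm foot, topped by an upright round lug 17 mm in diameter, free from 52 to 70 mm above the foot. Origin: centre of the foot, z up through the lug. It starts standing in the tray, 70 mm or more from the next bell, centre to centre, unless knocked
- bell5: round clay bell, fragile, 0.13 kg (some bells are absent; all are alike): ball-shaped body 60 mm in diameter, widest 22 mm above its flat 40 mm foot, topped by an upright round lug 17 mm in diameter, free from 52 to 70 mm above the foot. Origin: centre of the foot, z up through the lug. It starts standing in the tray, 70 mm or more from the next bell, centre to centre, unless knocked
- tray: fixed low dark wooden tray in which the bells stand, 270 x 200 mm, rim 16 mm high, inner floor 7 mm above the table. Origin: centre of the underside; x along the 270 mm side. It may be to the left or to the right of the scale
- giftbox: deep open box of light wood, loose on the scale's platter, outside 176 (x) x 196 (y) x 116 (z) mm, walls and floor 9 mm thick (inside 158 x 178 mm, 107 mm deep); 0.75 kg. Origin: centre of the underside, z up. Four bells stand in it side by side two by two, 40 mm to either side of its centre lines in x and in y
- lid: the box's lid, 0.28 kg: board 184 (x) x 204 (y) x 9 mm; under it two battens 10 mm thick along x at y = +-74 mm drop inside the box walls (play 9 mm in x, 10 in y); on top a middle grip bar 18 (x) x 130 (y) mm, 28 high. Origin: centre, underside of the battens (board underside 8 mm, bar top 45 mm above it). Starts on the table; fully on the box it is 108 mm above the box's origin
- lid_grip (a point): point in the middle of the lid's grip bar, 34 mm above the lid's origin; the lid is the same turned half round
- scale: fixed white counter scale, 330 (x) x 280 (y) mm, with a steel platter at the back and a grey key panel along the front edge, nearest the robot (top of the panel 43 mm above the table; behind the keys a small display). Origin: centre of the underside, z up, +x away from the keys
- platter (a point): centre of the top of the platter (220 x 272 mm), 60 mm above the table and 50 mm behind the scale's centre
- power_key (a joint): travel of the round power key in m: 0 released, 0.006 fully down; it springs back. It counts as pressed beyond 0.0045. About 0.8 N to start it moving and 4 N to bottom
- power_key_top (a point): centre of the top of the power key: the round key, 32 mm in diameter, at the +y (left) end of the row. It stands 12 mm above the panel and goes straight down
- tare_key (a joint): travel of the square tare key in m, spring and travel as the power key
- tare_key_top (a point): centre of the top of the tare key: the square key, 30 x 30 mm, in the middle of the row, 90 mm from each of the others
- print_key (a joint): travel of the long print key in m, spring and travel as the power key
- print_key_top (a point): centre of the top of the print key: the long key, 28 (x) x 62 (y) mm, at the -y (right) end of the row
- glue_bottle: bystander, to be left alone: yellow glue bottle with a red cap, 60 dia x 135 high (mm), loose; origin: centre of its underside
- white_bottle: bystander, to be left alone: white bottle, 64 dia x 130 high (mm), loose; origin: centre of its underside
- bead_jar: bystander, to be left alone: clear glass jar, 68 dia x 90 high (mm), loose; origin: centre of its underside
- varnish_jar: bystander, to be left alone: amber glass jar, 68 dia x 80 high (mm), loose; origin: centre of its underside

How it is judged:
By the outcome, as a careful person would: the job done as asked, in the order asked, and still so for the second after the job is handed in, with the robot touching nothing.
Of bell1, bell2, bell3, bell4, bell5 only 2 to 4 are there at a start; the rules pass over those that are not, and their reading is None.
At some moment in a run one of bell1, bell2, bell3, bell4, bell5 may be knocked a few centimetres aside while the robot is not near it.
It also fails if it takes over 210 s, if anything falls off the work surface, if the arm or the gripper's body presses on something with over 40 N, if the wrist force passes 120 N, or if a joint passes its speed limit or range.

ROBOT

A 6-joint arm with a two-finger parallel gripper is mounted at the origin on the work surface. World frame = base frame: x ahead of the robot, y to its left, z up, the work surface at z = 0. Lengths are in mm, angles in rad, forces in N, time in s.
With the tool pointing down it reaches from about 300 to 850 mm from the base axis. Payload 5.4 kg.
Tool frame: the origin (TCP) lies on the mounting face of the last link; the fingertips stand 173 mm ahead of it and the grasp point (between the pads) lies 155 mm ahead of it (arm.grip_depth is the z of the grasp point in the tool frame, in mm); z points along the fingers, y is the direction in which the jaws open and shut (so a half turn about z gives the same grasp; the last joint's range is limited). The gripper opens to 85 mm and grips with 20 to 120 N. Pads are 22 mm wide; open, the fingers measure 114 mm over their backs; the gripper's body (76 mm by 85 mm) begins 54 mm behind the grasp point. The pads swing forward as they close: fully open they stand 13 mm farther back than shut.
Start: joints at [-1.547, 0.158, 1.597, -0, 1.386, -0.21], TCP at [133.191, -559.346, 404.699] pointing down, gripper open.
Joint ranges: [-2.91, 2.91], [-0.94, 2.29], [0.18, 2.7], [-1.29, 4.43], [0.17, 2.64], [-3, 3]. Speed limits (rad/s): [2.57, 2.57, 3.14, 3.14, 3.14, 3.14].

INTERFACE

Orientations are given as a unit quaternion [w, x, y, z].
In Python, from bench import arm gives the robot as it stands.
- The arm moves only by the tool play_rows, never from a script. Its argument "commands" is a list that holds one entry, the list of rows, each a list of 7 numbers: the shift along the tool's x, y, z in cm, then the turn, a rotation vector about the tool's x, y, z in degrees, then the closure, from 0 (fully open) to 1 (shut). In form: [[[tx, ty, tz, ax, ay, az, fingers], ...]]. A call has 1 to 12 rows; each row shifts and turns the pose as measured when the row begins, along the tool's axes as they then stand; what a row does not reach is not made up. A row lasts 1/8 s, in which the tool goes at most 62.5 mm and 10.7 degrees, less where a joint would pass 70% of its speed; a pose out of reach is approached as far as the arm can. A call is refused whole if a number of a shift passes 6.25 or a number of a turn 10.7, either way. A call with a gripper value outside its range is refused whole. The fingers move at their own pace and stop on an object; "force" is the grip in N (left out, the last holds). Time passes only in rows, so rows that do not move let the fingers close. It gives the time, the measured TCP pose, the force and the opening at its end, in the units of the state.
- arm.read_state(): the state, without advancing time (a new reading comes with each control period).
- arm.camera(name): name is "scene" or "side" or "wrist"; returns a dict with "image" (400x640x3 uint8, blue, green, red), "intrinsics" (3x3 intrinsics, pixels), "D" ([k1, k2, p1, p2, k3] as OpenCV has them; the pictures are not rectified), "pose" (4x4, takes a point from camera to world coordinates). Camera axes: x right, y up, looking along -z (the intrinsics and any distortion apply to the point x, -y, -z); pixel columns grow to the right and rows downward; lengths in mm; the calibration is good to about 2 mm. A picture is of the moment at which its call begins. There is no depth.
- arm.sign_off(): hands the job in, once; it reports no verdict.
The state is a dict: "clock": time; "joint_pos": joint angles; "qvel": joint speeds; "effort": joint torques, N m; "eef_pos": TCP position; "eef_rot": TCP orientation; "ft_force": force on the tool from outside, world axes, zero at the start; "wrist_torque": the same for the moment, N m; "opening": finger opening in mm.
Only numpy, scipy, OpenCV 4.12 (cv2) and the standard library are available. Lean on these libraries where they do the work, as an engineer would, in place of code of your own. Each camera call takes 0.05 s, during which the arm holds its last target.

## Working session

There is one attempt and no reset: what is moved stays moved. The work goes in short steps, Python scripts to look and compute and a tool call to move; the robot and the scene stay as the last step left them, time stands still between calls to the robot, and variables do not carry over. Pictures are saved under pics/ and viewed, and the job is handed in when it is done.

Besides the shell and the picture viewer there is one more tool, called after "Emit:" as name(argument=value, ...) on one line, values as JSON. play_rows: Moves the arm, as the interface text tells. Its arguments: {"type":"object","properties":{"commands":{"type":"array","items":{"type":"array","items":{"type":"array","items":{"type":"number"}}}},"force":{"type":"number"}},"required":["commands"]}

```bash
mkdir -p pics; ls
python3 - <<'E'
from bench import arm
import cv2
print(arm.read_state())
for n in ["scene","side","wrist"]:
    c=arm.camera(n); cv2.imwrite(f"pics/{n}0.png",c["image"]); print(n,c["intrinsics"].tolist(),c["D"],c["pose"].round(3).tolist() if hasattr(c["pose"],'round') else c["pose"])
E
```

```text
pics
{'clock': 0.0, 'joint_pos': array([-1.54709550e+00,  1.59061747e-01,  1.59823818e+00, -2.93517997e-05,
        1.38620238e+00, -2.10091923e-01]), 'qvel': array([-0.00094189,  0.00022673, -0.00130159,  0.00070421, -0.00110445,
       -0.00036126]), 'effort': array([ 7.42958910e-04, -3.95997155e+01, -3.31431484e+01, -1.82663866e-04,
        8.50233453e-03,  1.00304567e-05]), 'eef_pos': array([ 133.18290205, -559.07521282,  403.70647195]), 'eef_rot': array([-9.52026639e-04,  9.93174627e-01,  1.16632967e-01,  7.44955516e-05]), 'ft_force': array([-1.08896818,  0.7182961 ,  0.07408256]), 'wrist_torque': array([-0.03508359, -0.03164979,  0.0177838 ]), 'opening': 85.7370861546039}
scene [[397.83463397003203, 0.0, 322.76906338667044], [0.0, 397.83463397003203, 193.8683940440403], [0.0, 0.0, 1.0]] [-0.06965394  0.          0.          0.          0.        ] [[0.599, -0.662, 0.451, 985.976], [0.801, 0.503, -0.325, -343.624], [-0.012, 0.556, 0.831, 886.917], [0.0, 0.0, 0.0, 1.0]]
side [[441.95800465433393, 0.0, 308.8149422229229], [0.0, 441.95800465433393, 196.5626432007642], [0.0, 0.0, 1.0]] [-0.03159174  0.          0.          0.          0.        ] [[0.986, 0.129, -0.101, 426.446], [-0.164, 0.753, -0.637, -741.93], [-0.006, 0.645, 0.764, 937.717], [0.0, 0.0, 0.0, 1.0]]
wrist [[329.48201965101936, 0.0, 325.7238374500892], [0.0, 329.48201965101936, 203.31600787362893], [0.0, 0.0, 1.0]] [-0.03123603  0.          0.          0.          0.        ] [[0.231, 0.935, 0.269, 201.765], [-0.973, 0.222, 0.062, -543.357], [-0.002, -0.276, 0.961, 372.805], [0.0, 0.0, 0.0, 1.0]]
```

View pics/scene0.png

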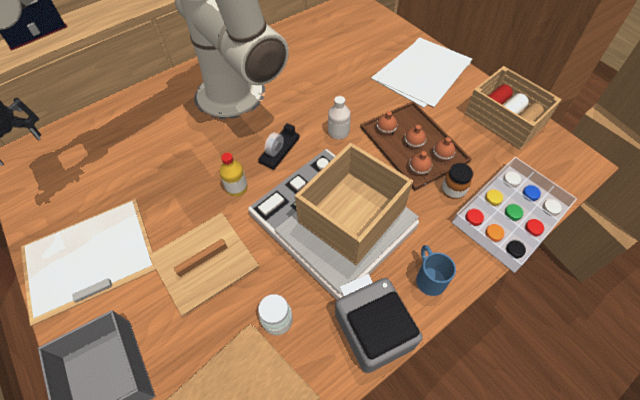

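View pics/side0.png

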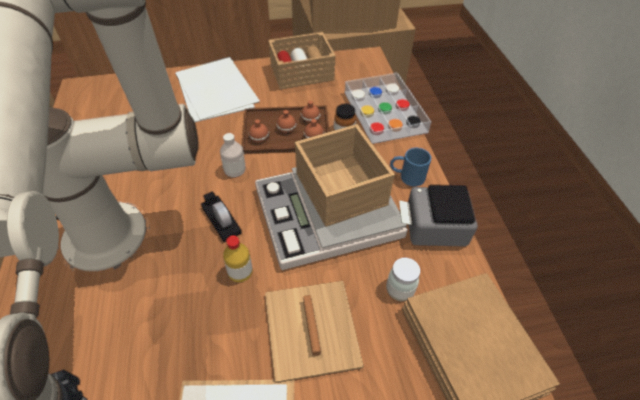

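View pics/wrist0.png

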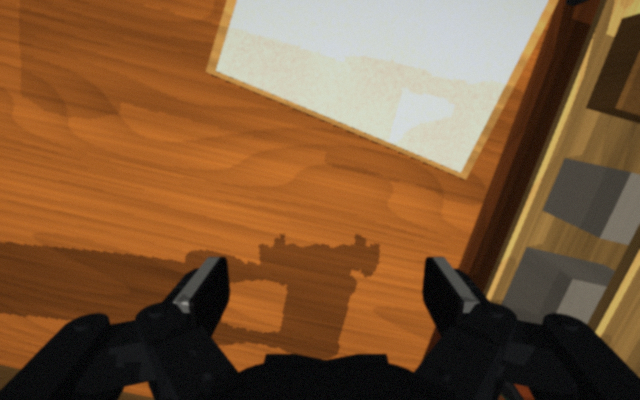

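```bash
cat > h.py <<'E'
import numpy as np, cv2
from bench import arm
from scipy.spatial.transform import Rotation as R
def ray(c,uv):
    p=cv2.undistortPoints(np.array([[uv]],float),c["intrinsics"],np.array(c["D"],float))[0,0]
    P=np.array(c["pose"]); d=P[:3,:3]@np.array([p[0],-p[1],-1.]); return P[:3,3],d
def onz(c,uv,z):
    o,d=ray(c,uv); return o+d*(z-o[2])/d[2]
def tri(c1,u1,c2,u2):
    A=[];b=[];
    rs=[ray(c1,u1),ray(c2,u2)]
    for o,d in rs:
        d=d/np.linalg.norm(d); M=np.eye(3)-np.outer(d,d); A.append(M); b.append(M@o)
    x=np.linalg.solve(sum(A),sum(b)); 
    gap=[np.linalg.norm(A[i]@x-b[i]) for i in (0,1)]
    return x,sum(gap)
def proj(c,X):
    P=np.array(c["pose"]); q=P[:3,:3].T@(np.array(X,float)-P[:3,3]); q=np.array([[q[0],-q[1],-q[2]]])
    return cv2.projectPoints(q,np.zeros(3),np.zeros(3),c["intrinsics"],np.array(c["D"],float))[0][0,0]
def toolR():
    q=arm.read_state()["eef_rot"]; return R.from_quat([q[1],q[2],q[3],q[0]])
def st():
    s=arm.read_state(); Rm=toolR().as_matrix(); p=s["eef_pos"]
    print("t",round(s["clock"],2),"tcp",p.round(1),"x",Rm[:,0].round(3),"y",Rm[:,1].round(3),"z",Rm[:,2].round(3),"tip",(p+173*Rm[:,2]).round(1),"F",s["ft_force"].round(1),"op",round(s["opening"],1),"q",s["joint_pos"].round(2))
def blobs(mask,amin=20):
    n,l,s,cc=cv2.connectedComponentsWithStats(mask.astype(np.uint8))
    return [(int(s[i,4]),cc[i].round(1).tolist(),s[i,:4].tolist()) for i in range(1,n) if s[i,4]>=amin]
def crop(img,x0,y0,x1,y1,f,name):
    cv2.imwrite("pics/"+name,cv2.resize(img[y0:y1,x0:x1],None,fx=f,fy=f,interpolation=cv2.INTER_CUBIC))
E
python3 - <<'E'
from h import *
a=arm.camera("scene");b=arm.camera("side")
crop(a["image"],240,90,480,270,3.3,"sc1.png"); crop(b["image"],225,90,425,240,4,"sd1.png")
for c,r in((a,(240,140,340,230)),(b,(250,170,320,265))):
    im=c["image"].astype(int); x0,y0,x1,y1=r; s=im[y0:y1,x0:x1]
    m=(s.min(2)>205)
    for k in blobs(m,15): print(k[0],[k[1][0]+x0,k[1][1]+y0])
    h=cv2.cvtColor(c["image"],cv2.COLOR_BGR2HSV)
    m=((h[...,0]<11)&(h[...,1]>110)&(h[...,2]>90)); print("bells")
    r=(360,90,470,190) if c is a else (240,90,330,150)
    for k in blobs(m[r[1]:r[3],r[0]:r[2]],15): print(k[0],[k[1][0]+r[0],k[1][1]+r[1]],k[2])
E
```

```text
67 [322.1, 162.5]
92 [297.4, 182.0]
209 [270.6, 202.8]
76 [261.4, 219.1]
bells
271 [387.4, 121.5] [18, 21, 21, 20]
296 [415.8, 135.0] [46, 33, 22, 22]
316 [445.1, 147.2] [75, 46, 22, 21]
337 [421.3, 161.2] [51, 59, 21, 23]
45 [272.6, 186.5]
66 [281.0, 212.0]
176 [290.6, 240.3]
bells
459 [311.8, 119.6] [60, 11, 25, 36]
255 [286.0, 119.4] [36, 19, 22, 19]
272 [258.1, 128.9] [9, 29, 22, 19]
24 [284.7, 145.0] [40, 51, 10, 8]
```

View pics/sc1.png

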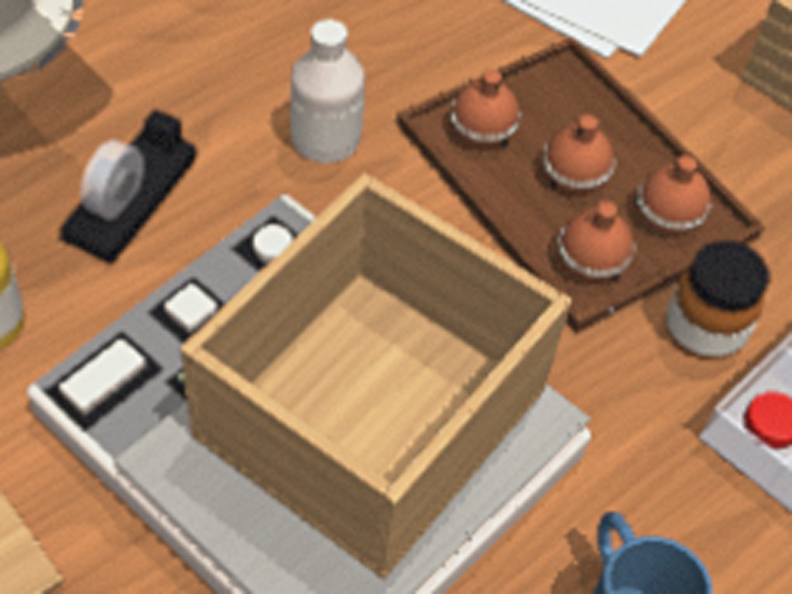

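View pics/sd1.png

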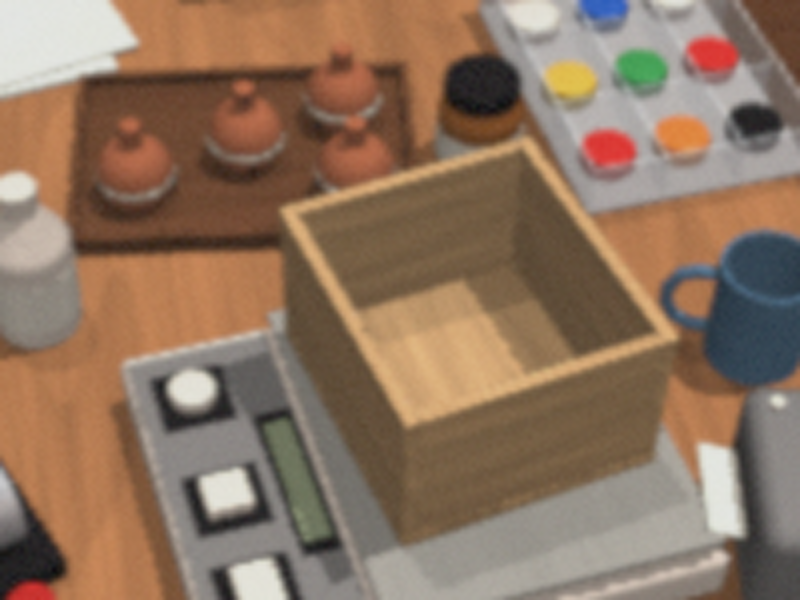

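Run:
```python
from h import *
a=arm.camera("scene");b=arm.camera("side")
S=lambda u,v:(240+(u+.5)/3.3-.5,90+(v+.5)/3.3-.5); D=lambda u,v:(225+(u+.5)/4-.5,90+(v+.5)/4-.5)
for n,s,d,z in [("b1",(490,77),(131,127),76),("b2",(588,120),(243,90),76),("b3",(685,160),(341,57),76),("b4",(605,208),(357,124),76),
 ("c-+",(367,180),(284,212),176),("c++",(568,300),(527,142),176),("c+-",(393,493),(674,335),176),("c--",(185,348),(408,418),176)]:
    print(n,*[v.round(1) for v in tri(a,S(*s),b,D(*d))],onz(a,S(*s),z)[:2].round(1),onz(b,D(*d),z)[:2].round(1))
for n,s,d in [("pow",(322.1,162.5),(272.6,186.5)),("tare",(297.4,182),(281,212)),("print",(270.6,202.8),(290.6,240.3))]:
    print(n,*[v.round(1) for v in tri(a,s,b,d)],onz(a,s,55)[:2].round(1),onz(b,d,55)[:2].round(1))
h=cv2.cvtColor(b["image"],cv2.COLOR_BGR2HSV); crop(b["image"],215,220,415,400,4,"sd2.png")
crop(a["image"],130,190,290,330,4,"sc2.png")
```

```text
b1 [437.  287.4  78.2] 2.5 [436.6 287.7] [436.6 291.8]
b2 [524.6 318.9  77. ] 0.2 [524.  319.6] [524.6 320.2]
b3 [604.8 351.8  74.1] 3.3 [604.6 352.1] [604.8 346.9]
b4 [602.7 260.2  80.3] 1.4 [601.2 262.6] [603.4 266.2]
c-+ [524.1  74.7 172.7] 3.5 [527.7  71. ] [523.1  73.5]
c++ [689.6 112.8 175. ] 1.2 [690.4 111.6] [689.2 112.5]
c+- [732.4 -75.1 181.2] 0.4 [730.6 -73.3] [734.5 -70.3]
c-- [ 567.9 -112.8  179.8] 4.7 [ 567.5 -113.7] [ 567.7 -106.9]
pow [453.7  40.5  57.7] 2.6 [453.1  40.5] [453.3  44.5]
tare [465.2 -47.3  56. ] 2.5 [465.6 -48.1] [464.7 -45.1]
print [ 477.2 -136.8   55.9] 1.9 [ 477.4 -137.4] [ 476.8 -135.2]
```

View pics/sd2.png

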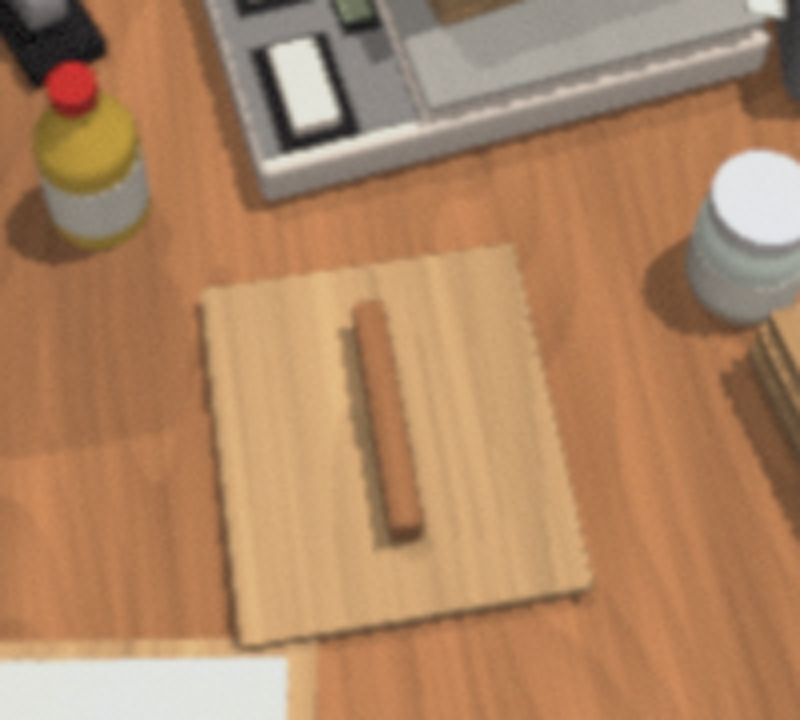

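View pics/sc2.png

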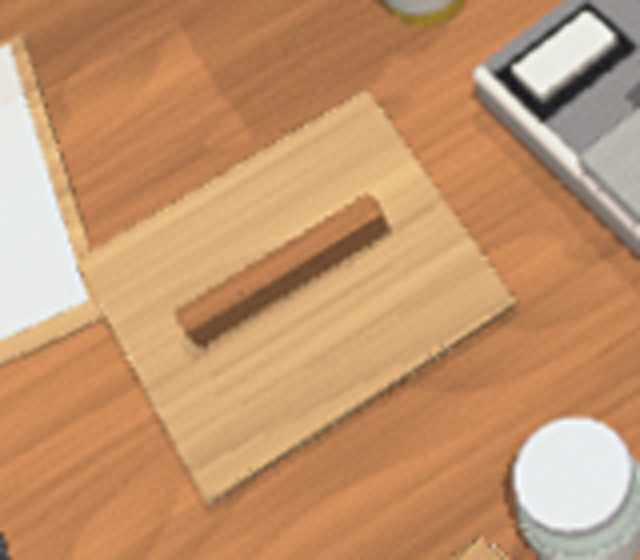

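```bash
cat >> h.py <<'E'
def go(x,y,z,yaw=None,tip=False):
    """delta in tool axes (cm) to reach TCP x,y,z with tool down; and turn needed"""
    s=arm.read_state(); Rt=toolR(); p=s["eef_pos"]
    if yaw is not None:
        t=np.radians(yaw); M=np.array([[np.cos(t),np.sin(t),0],[np.sin(t),-np.cos(t),0],[0,0,-1.]])
        rv=(Rt.inv()*R.from_matrix(M)).as_rotvec(degrees=True); print("turn",rv.round(2)); 
        print("shift after turn cm",((M.T@(np.array([x,y,z])-p))/10).round(2))
    print("shift now cm",(Rt.as_matrix().T@(np.array([x,y,z])-p)/10).round(2))
E
python3 - <<'E'
from h import *
a=arm.camera("scene");b=arm.camera("side")
D=lambda u,v:(215+(u+.5)/4-.5,220+(v+.5)/4-.5); S=lambda u,v:(130+(u+.5)/4-.5,190+(v+.5)/4-.5)
for n,s,d,z in [("l-+",(369,93),(203,290),17),("l++",(514,300),(513,245),17),("l+-",(213,498),(590,588),17),("l--",(82,258),(243,643),17),("bar+",(367,200),(368,303),45),("bar-",(192,325),(404,528),45)]:
    print(n,*[v.round(1) for v in tri(a,S(*s),b,D(*d))],onz(a,S(*s),z)[:2].round(1),onz(b,D(*d),z)[:2].round(1))
for n,s,d,z in [("white",(339,102),(228,140),130),("glue",(227,158),(233,242),135)]:
    print(n,tri(a,s,b,d))
st(); go(453.5,42,300,97)
E
```

```text
l-+ [ 402.2 -243.7   16.1] 2.9 [ 404.  -244.9] [ 401.5 -242.7]
l++ [ 583.7 -245.7   19.9] 0.4 [ 582.5 -245.5] [ 584.2 -243.9]
l+- [ 581.5 -444.8   12.8] 0.6 [ 583.3 -444.1] [ 581.  -446.4]
l-- [ 401.  -444.    17.1] 0.4 [ 400.8 -443.9] [ 401.1 -444.2]
bar+ [ 491.8 -285.4   52.3] 1.0 [ 487.8 -285.3] [ 492.1 -281.2]
bar- [ 490.9 -406.2   33.9] 1.2 [ 497.8 -405.8] [ 489.8 -409.7]
white (array([350.38409688, 176.70631338, 117.7927846 ]), np.float64(1.6903570200946234))
glue (array([ 346.90323577, -170.64199411,  129.72950484]), np.float64(1.546951288021241))
t 0.45 tcp [ 133.2 -559.3  404.6] x [0.973 0.232 0.   ] y [ 0.232 -0.973 -0.   ] z [-0.  0. -1.] tip [ 133.2 -559.3  231.6] F [0.8 0.9 0. ] op 85.5 q [-1.55  0.16  1.6  -0.    1.39 -0.21]
turn [-1.00e-02 -1.00e-02 -8.36e+01]
shift after turn cm [55.78 39.12 10.46]
shift now cm [ 45.09 -51.07  10.47]
```

Emit:
play_rows(commands=[[[0,0,0,0,0,-10,1],[0,0,0,0,0,-10,1],[0,0,0,0,0,-10,1],[0,0,0,0,0,-10,1],[0,0,0,0,0,-10,1],[0,0,0,0,0,-10,1],[0,0,0,0,0,-10,1],[0,0,0,0,0,-10,1],[0,0,0,0,0,-5,1]]], force=40)

```text
clock: 1.58
eef_pos: [133.2, -559.3, 404.7]
eef_rot: [-0.0, 0.634, 0.773, 0.0]
ft_force: [0.3, -0.0, 0.7]
opening: 0.4
```

Run:
```python
from h import *
st(); go(453.5,42,300,97)
```

```text
t 1.57 tcp [ 133.2 -559.3  404.7] x [-0.195  0.981  0.   ] y [ 0.981  0.195 -0.   ] z [-0.  0. -1.] tip [ 133.2 -559.3  231.7] F [ 0.3 -0.   0.7] op 0.4 q [-1.55  0.16  1.6  -0.    1.39 -1.74]
turn [-0.   -0.    4.24]
shift after turn cm [55.78 39.12 10.47]
shift now cm [52.73 43.14 10.47]
```

Emit:
play_rows(commands=[[[4.4,3.6,0,0,0,0,1],[4.4,3.6,0,0,0,0,1],[4.4,3.6,0,0,0,0,1],[4.4,3.6,0,0,0,0,1],[4.4,3.6,0,0,0,0,1],[4.4,3.6,0,0,0,0,1],[4.4,3.6,0,0,0,0,1],[4.4,3.6,0,0,0,0,1],[4.4,3.6,0,0,0,0,1],[4.4,3.6,0,0,0,0,1],[4.4,3.6,0,0,0,0,1],[4.3,3.5,0,0,0,0,1]]])

```text
clock: 3.08
eef_pos: [460.9, 57.5, 406.5]
eef_rot: [0.006, 0.637, 0.771, 0.001]
ft_force: [0.3, -1.4, 0.1]
opening: -0.1
```

Run:
```python
from h import *
st(); go(453.5,42,245,97)
```

```text
t 3.08 tcp [460.9  57.5 406.5] x [-0.188  0.982 -0.009] y [0.982 0.188 0.009] z [ 0.01  -0.007 -1.   ] tip [462.7  56.3 233.5] F [ 0.3 -1.4  0.1] op -0.1 q [-0.14 -0.14  1.9  -0.01  1.38 -0.32]
turn [0.53 0.48 3.81]
shift after turn cm [-1.44 -0.92 16.15]
shift now cm [-1.24 -1.16 16.15]
```

Emit:
play_rows(commands=[[[-1.2,-1.1,4,0,0,4,1],[0,0,4,0,0,0,1],[0,0,4,0,0,0,1],[0,0,2.5,0,0,0,1],[0,0,0,0,0,0,1]]])

```text
clock: 3.7
eef_pos: [455.6, 47.7, 259.3]
eef_rot: [0.008, 0.661, 0.751, 0.002]
ft_force: [-0.6, -0.7, -0.3]
opening: -0.3
```

Run:
```python
from h import *
st(); go(453.5,42,240,97)
c=arm.camera("wrist"); cv2.imwrite("pics/w1.png",c["image"])
for X in [(453.5,42,55),(465,-47,55)]: print(proj(c,X))
```

```text
t 3.7 tcp [455.6  47.7 259.3] x [-0.127  0.992 -0.009] y [0.992 0.127 0.014] z [ 0.015 -0.007 -1.   ] tip [458.2  46.5  86.3] F [-0.6 -0.7 -0.3] op -0.3 q [-0.16  0.02  2.05 -0.    1.05 -0.28]
turn [0.81 0.49 0.32]
shift after turn cm [-0.54 -0.28  1.93]
shift now cm [-0.52 -0.31  1.93]
[315.34835277 242.98587856]
[316.85916371 370.31752236]
```

View pics/w1.png

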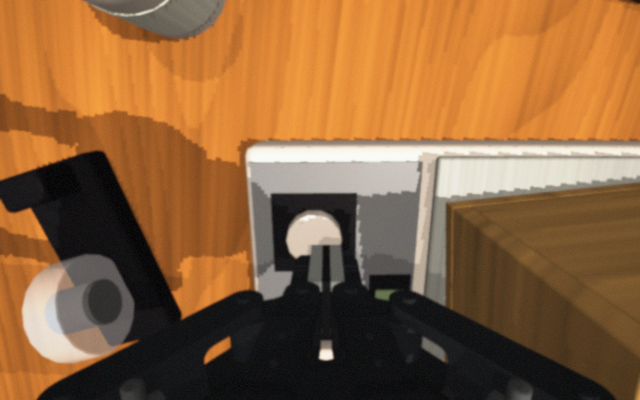

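Emit:
play_rows(commands=[[[-0.3,-0.3,1.5,0.8,0.5,0,1],[0,0,0.8,0,0,0,1],[0,0,0,0,0,0,1]]])

```text
clock: 4.12
eef_pos: [455.2, 43.5, 239.1]
eef_rot: [0.003, 0.661, 0.751, 0.002]
ft_force: [-0.1, 0.1, -0.1]
opening: 0.0
```

Run:
```python
from h import *
st(); go(453.5,45,223,97)
```

```text
t 4.12 tcp [455.2  43.5 239.1] x [-0.127  0.992 -0.002] y [0.992 0.127 0.007] z [ 0.007 -0.001 -1.   ] tip [456.5  43.4  66.1] F [-0.1  0.1 -0.1] op 0.0 q [-0.17  0.06  2.06  0.    1.01 -0.3 ]
turn [0.4  0.09 0.31]
shift after turn cm [ 0.17 -0.15  1.61]
shift now cm [ 0.17 -0.16  1.6 ]
```

Emit:
play_rows(commands=[[[0.1,-0.2,0.9,0.3,0,0,1],[0,0,0.3,0,0,0,1],[0,0,0.2,0,0,0,1],[0,0,0.2,0,0,0,1],[0,0,0.1,0,0,0,1]]])

```text
clock: 4.75
eef_pos: [453.7, 44.2, 222.7]
eef_rot: [0.002, 0.66, 0.751, 0.0]
ft_force: [-4.3, 0.2, 11.7]
opening: 0.2
```

Run:
```python
from h import *
st()
a=arm.camera("side");crop(a["image"],225,150,425,300,4,"sd3.png")
```

```text
t 4.75 tcp [453.7  44.2 222.7] x [-0.128  0.992 -0.002] y [0.992 0.128 0.002] z [ 0.003 -0.002 -1.   ] tip [454.2  43.9  49.7] F [-4.3  0.2 11.7] op 0.2 q [-0.17  0.09  2.07 -0.    0.98 -0.3 ]
```

View pics/sd3.png

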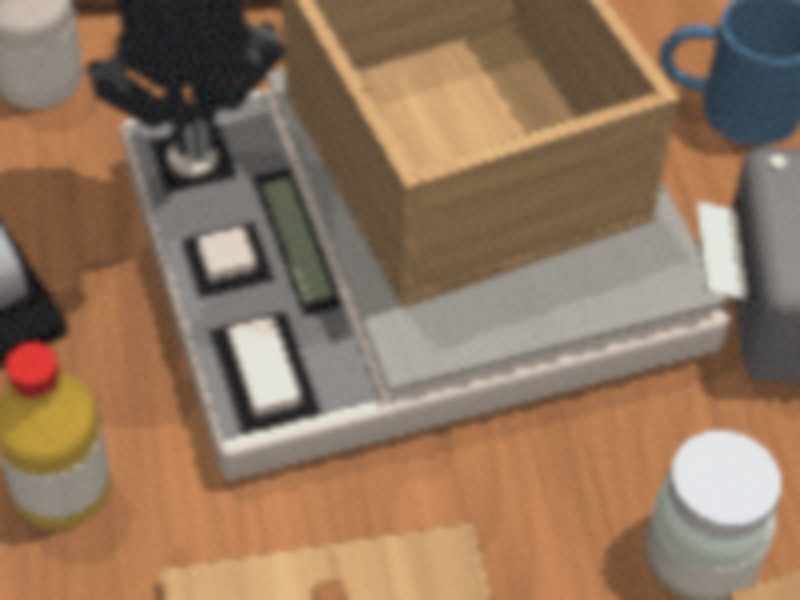

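Emit:
play_rows(commands=[[[0,0,-2,0,0,0,1],[0,0,-1,0,0,0,1],[-3,0,0,0,0,0,1],[-4,0,0,0,0,0,1],[-2,0,0,0,0,0,1],[0,0,0,0,0,0,1]]])

```text
clock: 5.55
eef_pos: [465.5, -46.9, 253.5]
eef_rot: [0.002, 0.66, 0.751, 0.001]
ft_force: [0.1, 0.1, -0.1]
opening: -0.1
```

Run:
```python
from h import *
st(); go(465,-45.5,223,97)
c=arm.camera("wrist"); cv2.imwrite("pics/w2.png",c["image"])
for X in [(453.5,44,55),(465,-45.5,55)]: print(proj(c,X))
```

```text
t 5.55 tcp [465.5 -46.9 253.5] x [-0.129  0.992 -0.003] y [0.992 0.129 0.005] z [ 0.005 -0.002 -1.   ] tip [466.3 -47.3  80.5] F [ 0.1  0.1 -0.1] op -0.1 q [-0.36  0.06  2.03 -0.    1.05 -0.49]
turn [0.26 0.15 0.4 ]
shift after turn cm [ 0.15 -0.03  3.05]
shift now cm [ 0.16 -0.05  3.05]
[322.81379006  59.30164374]
[323.11319071 237.66449519]
```

View pics/w2.png

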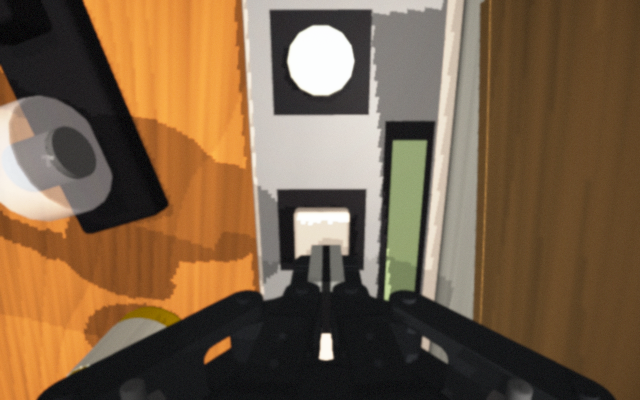

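Emit:
play_rows(commands=[[[0.1,-0.1,1.5,0.2,0.1,0,1],[0,0,0.7,0,0,0,1],[0,0,0.4,0,0,0,1],[0,0,0.3,0,0,0,1],[0,0,0.2,0,0,0,1],[0,0,0.1,0,0,0,1]]])

```text
clock: 6.35
eef_pos: [464.5, -43.3, 222.7]
eef_rot: [-0.001, 0.658, 0.753, -0.001]
ft_force: [-7.5, -0.5, 11.9]
opening: 0.0
```

Run:
```python
from h import *
st()
```

```text
t 6.35 tcp [464.5 -43.3 222.7] x [-0.135  0.991 -0.   ] y [ 0.991  0.135 -0.004] z [-0.003 -0.001 -1.   ] tip [463.9 -43.4  49.7] F [-7.5 -0.5 11.9] op 0.0 q [-0.35  0.12  2.04 -0.    0.99 -0.49]
```

Emit:
play_rows(commands=[[[0,0,-5,0,0,0,1],[0,0,-5,0,0,10.5,1],[0,0,-4,0,0,10.5,0.8],[0,0,0,0,0,10.5,0.5],[0,0,0,0,0,10.5,0.5],[0,0,0,0,0,10.5,0.5],[0,0,0,0,0,10.5,0.5],[0,0,0,0,0,10.5,0.5],[0,0,0,0,0,10.5,0.5]]])

```text
clock: 7.48
eef_pos: [464.4, -40.9, 366.1]
eef_rot: [-0.002, 0.995, 0.102, -0.002]
ft_force: [-1.0, 0.1, -0.0]
opening: 42.5
```

Run:
```python
from h import *
st(); go(437,289,330,13)
```

```text
t 7.47 tcp [464.4 -40.9 366.1] x [ 0.979  0.203 -0.004] y [ 0.203 -0.979 -0.004] z [-0.005  0.003 -1.   ] tip [463.5 -40.3 193.1] F [-1.   0.1 -0. ] op 42.5 q [-0.35 -0.09  1.93  0.    1.31  1.02]
turn [-0.24  0.24 -1.3 ]
shift after turn cm [  4.75 -32.76   3.61]
shift now cm [  4.02 -32.84   3.73]
```

Emit:
play_rows(commands=[[[0.6,-4.1,0,0,0,-1.3,0.5],[0.5,-4.1,0,0,0,0,0.5],[0.5,-4.1,0,0,0,0,0.5],[0.5,-4.1,0,0,0,0,0.5],[0.5,-4.1,0,0,0,0,0.5],[0.5,-4.1,0,0,0,0,0.5],[0.5,-4.1,1,0,0,0,0.5],[0.5,-4.1,2,0,0,0,0.5],[0,0,0,0,0,0,0.5]]])

```text
clock: 8.6
eef_pos: [429.3, 299.9, 335.1]
eef_rot: [-0.003, 0.994, 0.112, -0.003]
ft_force: [0.5, -0.1, 0.7]
opening: 42.3
```

```bash
cat >> h.py <<'E'
def lug(c,guess,z=74):
    """wrist view: red blobs"""
    h=cv2.cvtColor(c["image"],cv2.COLOR_BGR2HSV)
    return h
E
python3 - <<'E'
from h import *
st(); go(437,289,300,13)
c=arm.camera("wrist"); cv2.imwrite("pics/w3.png",c["image"])
for X in [(437,289,77),(524.5,319.5,77),(604.8,350,77),(602,263,77)]: print(proj(c,X))
E
```

```text
t 8.6 tcp [429.3 299.9 335.1] x [ 0.975  0.223 -0.005] y [ 0.223 -0.975 -0.007] z [-0.007  0.006 -1.   ] tip [428.1 301.  162.1] F [ 0.5 -0.1  0.7] op 42.3 q [0.38 0.09 1.81 0.01 1.24 1.72]
turn [-0.43  0.3  -0.11]
shift after turn cm [0.51 1.24 3.51]
shift now cm [0.53 1.26 3.5 ]
[344.93709522 201.53100678]
[331.12531831  63.3952394 ]
[311.2019407  -91.94064847]
[452.82524332 -48.26292324]
```

View pics/w3.png

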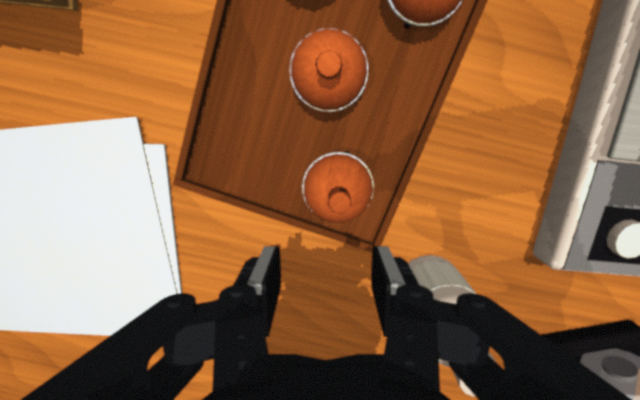

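Run:
```python
from h import *
c=arm.camera("wrist")
for u in [(340,200),(329,64)]: print(onz(c,u,77).round(1))
b=onz(c,(340,200),77); go(b[0],b[1],300,13)
```

```text
[438.2 291.7  77. ]
[525.2 319.8  77. ]
turn [-0.4   0.11 -0.26]
shift after turn cm [0.6 0.8 3.7]
shift now cm [0.61 0.83 3.69]
```

Emit:
play_rows(commands=[[[0.6,0.8,2,-0.4,0.1,0,0.5],[0,0,2,0,0,0,0.5],[0,0,2,0,0,0,0.5],[0,0,0,0,0,0,0.5]]])

```text
clock: 9.2
eef_pos: [440.9, 287.9, 278.9]
eef_rot: [-0.0, 0.994, 0.108, 0.003]
ft_force: [-0.2, -0.4, 0.1]
opening: 42.5
```

Run:
```python
from h import *
st(); go(438,291.5,235,13)
c=arm.camera("wrist"); cv2.imwrite("pics/w4.png",c["image"])
print(proj(c,(438,291.5,77)))
```

```text
t 9.2 tcp [440.9 287.9 278.9] x [0.977 0.215 0.006] y [ 0.215 -0.977  0.   ] z [ 0.006  0.001 -1.   ] tip [441.9 288.1 105.9] F [-0.2 -0.4  0.1] op 42.5 q [ 0.35  0.17  1.85 -0.    1.12  1.7 ]
turn [ 0.02 -0.34 -0.58]
shift after turn cm [-0.2  -0.41  4.39]
shift now cm [-0.23 -0.41  4.39]
[317.37249043 245.38478438]
```

View pics/w4.png

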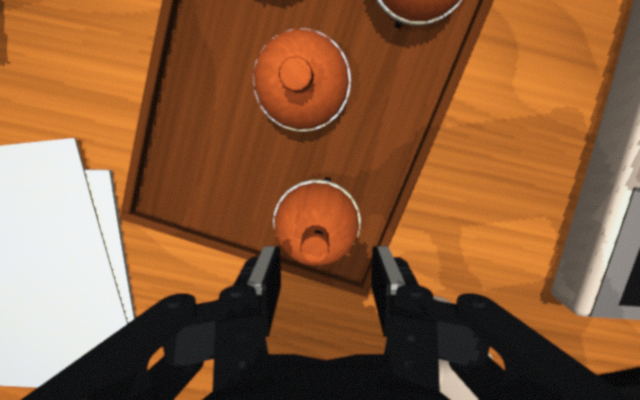

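Emit:
play_rows(commands=[[[-0.2,-0.4,1.5,0,0,0,0.5],[0,0,1.5,0,0,0,0.5],[0,0,1,0,0,0,0.5],[0,0,0.3,0,0,0,0.5],[0,0,0,0,0,0,0.5]]], force=25)

```text
clock: 9.88
eef_pos: [439.9, 291.8, 236.4]
eef_rot: [-0.001, 0.994, 0.108, 0.006]
ft_force: [0.9, 0.1, 0.2]
opening: 42.5
```

Run:
```python
from h import *
st(); go(438,291.5,235,13)
c=arm.camera("wrist"); cv2.imwrite("pics/w5.png",c["image"])
```

```text
t 9.88 tcp [439.9 291.8 236.4] x [0.977 0.214 0.012] y [ 0.214 -0.977 -0.   ] z [ 0.012  0.003 -1.   ] tip [441.9 292.3  63.4] F [0.9 0.1 0.2] op 42.5 q [ 0.36  0.23  1.87 -0.    1.03  1.71]
turn [-0.02 -0.69 -0.61]
shift after turn cm [-0.19 -0.01  0.14]
shift now cm [-0.19 -0.01  0.14]
```

View pics/w5.png

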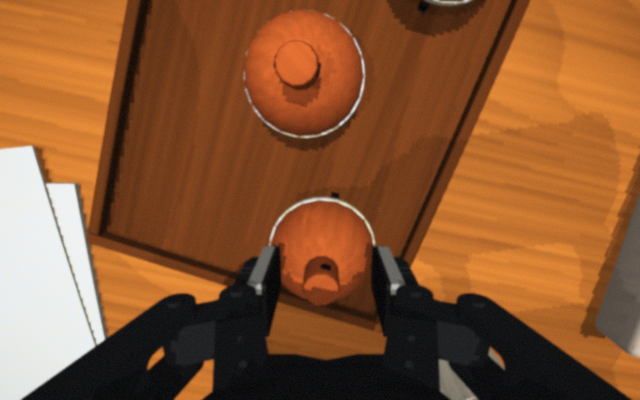

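Emit:
play_rows(commands=[[[-0.2,0,0,0,-0.7,0,0.5],[0,0,0,0,0,0,0.6],[0,0,0,0,0,0,0.7],[0,0,0,0,0,0,0.8],[0,0,0,0,0,0,0.9],[0,0,0,0,0,0,0.9]]])

```text
clock: 10.68
eef_pos: [438.2, 291.7, 237.7]
eef_rot: [-0.001, 0.994, 0.108, 0.001]
ft_force: [0.5, 0.2, -0.4]
opening: 15.6
```

Run:
```python
from h import *
st()
c=arm.camera("wrist"); cv2.imwrite("pics/w6.png",c["image"])
```

```text
t 10.68 tcp [438.2 291.7 237.7] x [0.977 0.214 0.001] y [ 0.214 -0.977 -0.001] z [ 0.001  0.001 -1.   ] tip [438.4 291.9  64.7] F [ 0.5  0.2 -0.4] op 15.6 q [0.36 0.23 1.87 0.   1.04 1.71]
```

View pics/w6.png

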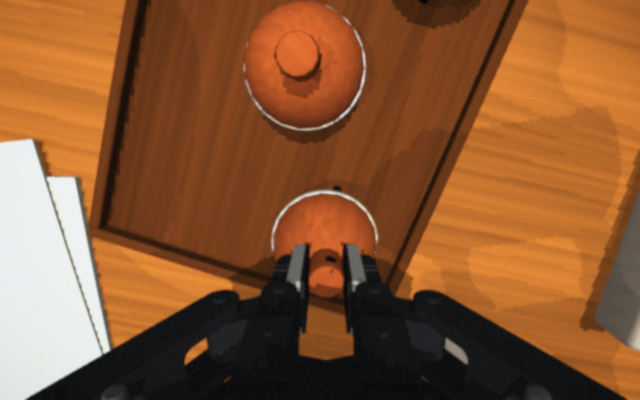

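Emit:
play_rows(commands=[[[0,0,0,0,0,0,1],[0,0,0,0,0,0,1],[0,0,0,0,0,0,1],[0,0,-0.5,0,0,0,1],[0,0,-0.5,0,0,0,1],[0,0,-1,0,0,0,1],[0,0,-1,0,0,0,1],[0,0,0,0,0,0,1]]])

```text
clock: 11.72
eef_pos: [438.2, 291.6, 270.1]
eef_rot: [-0.0, 0.994, 0.108, 0.001]
ft_force: [0.4, -0.0, -1.9]
opening: 16.1
```

Run:
```python
from h import *
st()
c=arm.camera("wrist"); cv2.imwrite("pics/w7.png",c["image"])
```

```text
t 11.72 tcp [438.2 291.6 270.1] x [0.977 0.215 0.002] y [ 0.215 -0.977 -0.001] z [ 0.002  0.001 -1.   ] tip [438.5 291.8  97.1] F [ 0.4 -0.  -1.9] op 16.1 q [0.36 0.18 1.85 0.   1.1  1.71]
```

View pics/w7.png

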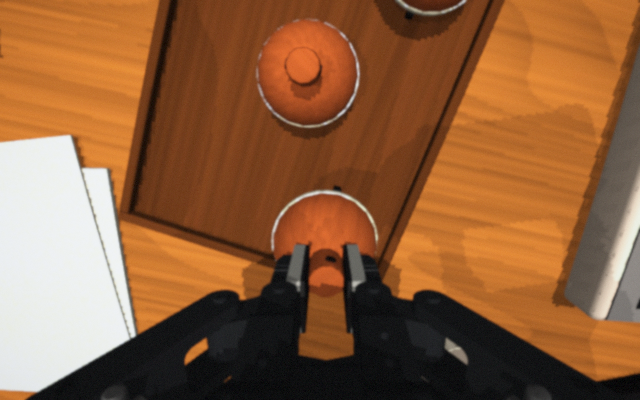

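Emit:
play_rows(commands=[[[0,0,-4,0,0,0,1],[0,0,-5,0,0,0,1],[0,0,-5,0,0,0,1],[0,0,-4,0,0,0,1],[0,0,0,0,0,0,1]]])

```text
clock: 12.4
eef_pos: [437.3, 291.0, 452.3]
eef_rot: [0.0, 0.994, 0.108, -0.002]
ft_force: [0.5, -0.4, -1.7]
opening: 15.3
```

Run:
```python
from h import *
st(); go(676,-30,440,13)
```

```text
t 12.4 tcp [437.3 291.  452.3] x [ 0.977  0.214 -0.005] y [ 0.214 -0.977  0.   ] z [-0.005 -0.001 -1.   ] tip [436.5 290.9 279.3] F [ 0.5 -0.4 -1.7] op 15.3 q [0.36 0.   1.67 0.   1.48 1.71]
turn [ 0.    0.27 -0.62]
shift after turn cm [16.04 36.65  1.23]
shift now cm [16.44 36.47  1.16]
```

Emit:
play_rows(commands=[[[0.9,2,0,0,0.2,-0.6,1],[1.8,4,0,0,0,0,1],[1.8,4,0,0,0,0,1],[1.8,4,0,0,0,0,1],[1.8,4,0,0,0,0,1],[1.8,4,0,0,0,0,1],[1.8,4,0,0,0,0,1],[1.8,4,0,0,0,0,1],[1.8,4,0,0,0,0,1],[0.9,2,0,0,0,0,1],[0,0,0,0,0,0,1]]])

```text
clock: 13.78
eef_pos: [679.8, -33.4, 421.0]
eef_rot: [-0.004, 0.993, 0.114, -0.019]
ft_force: [-0.2, 0.5, -1.7]
opening: 15.6
```

Run:
```python
from h import *
st(); go(676,-30,440,13)
c=arm.camera("wrist"); cv2.imwrite("pics/w8.png",c["image"])
a=arm.camera("scene"); crop(a["image"],240,60,480,270,3,"sc3.png")
```

```text
t 13.78 tcp [679.8 -33.4 421. ] x [ 0.973  0.227 -0.037] y [ 0.226 -0.974 -0.012] z [-0.039  0.003 -0.999] tip [673.2 -32.9 248.1] F [-0.2  0.5 -1.7] op 15.6 q [-0.22  0.44  1.23 -0.01  1.52  1.12]
turn [-0.66  2.12  0.09]
shift after turn cm [-0.3  -0.41 -1.9 ]
shift now cm [-0.37 -0.44 -1.88]
```

View pics/w8.png

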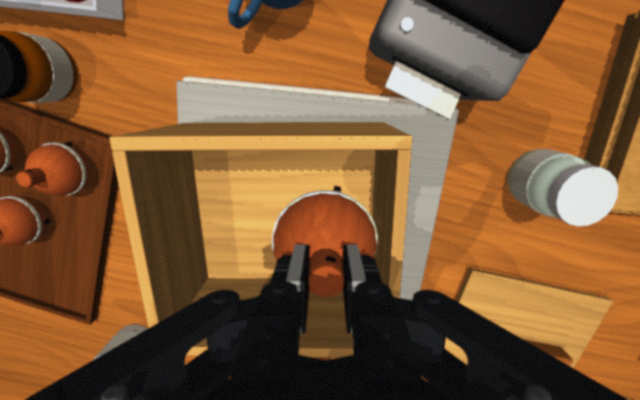

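View pics/sc3.png

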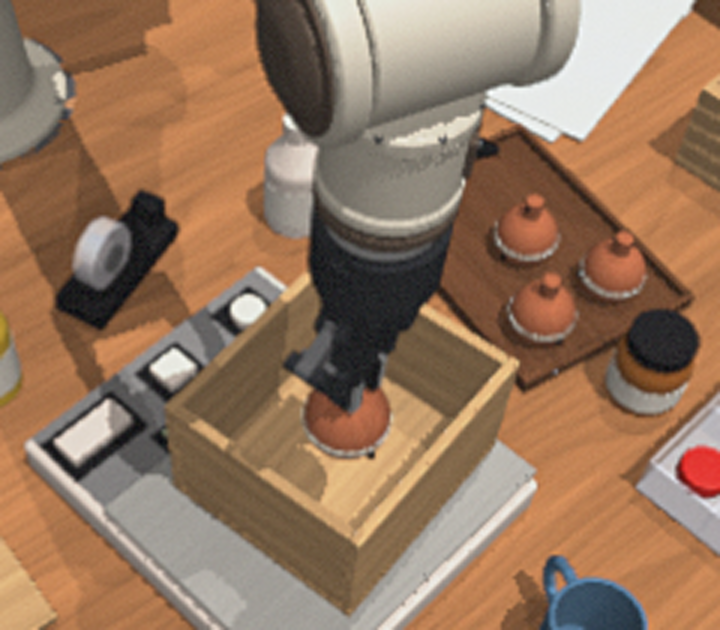

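```bash
python3 - <<'E'
from h import *
c=arm.camera("wrist")
for u in [(112,138),(411,135),(125,150),(400,150)]: print(u,onz(c,u,176).round(1))
E
python3 - <<'E'
import cv2
im=cv2.imread('pics/w8.png'); cv2.imwrite('pics/w8c.png',cv2.resize(im[110:290,90:430],None,fx=2.3,fy=2.3))
E
```

```text
(112, 138) [689.7 116.  176. ]
(411, 135) [735.3 -71.7 176. ]
(125, 150) [683.7 107.1 176. ]
(400, 150) [724.5 -67.7 176. ]
```

View pics/w8c.png

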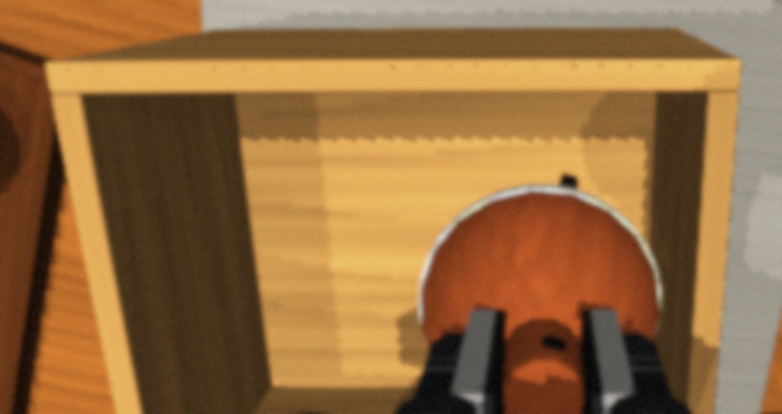

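Emit:
play_rows(commands=[[[-0.3,-0.4,0,-0.7,2.1,0,1],[0,0,0,0,0,0,1]]])

```text
clock: 14.18
eef_pos: [674.3, -25.5, 422.7]
eef_rot: [0.0, 0.993, 0.117, 0.001]
ft_force: [-0.2, -0.8, -1.6]
opening: 15.8
```

Run:
```python
from h import *
st(); go(676,-29,302,13)
```

```text
t 14.18 tcp [674.3 -25.5 422.7] x [0.973 0.232 0.001] y [ 0.232 -0.973  0.   ] z [ 0.001 -0.    -1.   ] tip [674.5 -25.5 249.7] F [-0.2 -0.8 -1.6] op 15.8 q [-0.22  0.4   1.26  0.    1.47  1.12]
turn [ 0.02 -0.08  0.4 ]
shift after turn cm [ 0.09  0.38 12.07]
shift now cm [ 0.07  0.37 12.07]
```

Emit:
play_rows(commands=[[[0.1,0.4,1.5,0,0,0,1],[0,0,2,0,0,0,1],[0,0,2,0,0,0,1],[0,0,2,0,0,0,1],[0,0,1.5,0,0,0,1],[0,0,0,0,0,0,1]]])

```text
clock: 14.92
eef_pos: [675.2, -28.4, 323.3]
eef_rot: [-0.001, 0.993, 0.117, -0.002]
ft_force: [-0.9, 0.0, -1.0]
opening: 15.9
```

Run:
```python
from h import *
st(); go(676,-29,302,13)
```

```text
t 14.93 tcp [675.2 -28.4 323.3] x [ 0.973  0.233 -0.005] y [ 0.233 -0.973 -0.002] z [-0.005  0.001 -1.   ] tip [674.4 -28.2 150.3] F [-0.9  0.  -1. ] op 15.9 q [-0.22  0.48  1.36  0.    1.31  1.12]
turn [-0.13  0.26  0.46]
shift after turn cm [0.06 0.08 2.13]
shift now cm [0.07 0.08 2.13]
```

Emit:
play_rows(commands=[[[0.1,0.1,1,0,0.2,0,1],[0,0,0.5,0,0,0,1],[0,0,0.2,0,0,0,1],[0,0,0.2,0,0,0,1],[0,0,0.1,0,0,0,1],[0,0,0,0,0,0,1]]])

```text
clock: 15.68
eef_pos: [677.5, -29.4, 304.8]
eef_rot: [-0.0, 0.993, 0.117, 0.002]
ft_force: [0.7, 1.0, -0.4]
opening: 15.6
```

Run:
```python
from h import *
st(); go(676,-29,301,13)
```

```text
t 15.68 tcp [677.5 -29.4 304.8] x [0.973 0.233 0.004] y [ 0.233 -0.973 -0.   ] z [ 0.004  0.001 -1.   ] tip [678.1 -29.3 131.8] F [ 0.7  1.  -0.4] op 15.6 q [-0.22  0.5   1.37  0.    1.27  1.11]
turn [-0.   -0.22  0.46]
shift after turn cm [-0.13 -0.08  0.38]
shift now cm [-0.13 -0.08  0.38]
```

Emit:
play_rows(commands=[[[-0.1,0,0.2,0,-0.2,0,1],[0,0,0.1,0,0,0,1],[0,0,0.1,0,0,0,1],[0,0,0,0,0,0,1]]])

```text
clock: 16.18
eef_pos: [676.5, -29.7, 300.8]
eef_rot: [0.0, 0.993, 0.117, 0.0]
ft_force: [0.2, 0.2, -1.0]
opening: 15.7
```

Run:
```python
from h import *
st(); go(676,-29,301,13)
```

```text
t 16.18 tcp [676.5 -29.7 300.8] x [0.973 0.233 0.   ] y [ 0.233 -0.973  0.   ] z [ 0. -0. -1.] tip [676.5 -29.7 127.8] F [ 0.2  0.2 -1. ] op 15.7 q [-0.22  0.5   1.38  0.    1.26  1.11]
turn [ 0.01 -0.02  0.46]
shift after turn cm [-0.03 -0.07 -0.02]
shift now cm [-0.03 -0.07 -0.02]
```

Emit:
play_rows(commands=[[[0,0,0.1,0,0,0,1],[0,0,0.1,0,0,0,1],[0,0,0,0,0,0,1]]])

```text
clock: 16.55
eef_pos: [676.8, -29.6, 299.7]
eef_rot: [0.0, 0.993, 0.117, 0.001]
ft_force: [-0.5, 0.7, -1.1]
opening: 15.4
```

Run:
```python
from h import *
st()
```

```text
t 16.55 tcp [676.8 -29.6 299.7] x [0.973 0.233 0.002] y [ 0.233 -0.973  0.001] z [ 0.002 -0.    -1.   ] tip [677.1 -29.6 126.7] F [-0.5  0.7 -1.1] op 15.4 q [-0.22  0.51  1.38  0.    1.26  1.11]
```

Emit:
play_rows(commands=[[[0,0,0.1,0,0,0,1],[0,0,0.1,0,0,0,1],[0,0,0,0,0,0,1]]])

```text
clock: 16.92
eef_pos: [677.2, -29.4, 299.8]
eef_rot: [0.0, 0.993, 0.117, 0.002]
ft_force: [-1.1, 1.1, -0.2]
opening: 15.7
```

Run:
```python
from h import *
st()
a=arm.camera("scene"); crop(a["image"],280,120,440,270,4,"sc4.png")
```

```text
t 16.93 tcp [677.2 -29.4 299.8] x [0.972 0.233 0.004] y [ 0.233 -0.972  0.001] z [ 0.004 -0.    -1.   ] tip [678.  -29.4 126.8] F [-1.1  1.1 -0.2] op 15.7 q [-0.22  0.51  1.37  0.    1.26  1.11]
```

View pics/sc4.png

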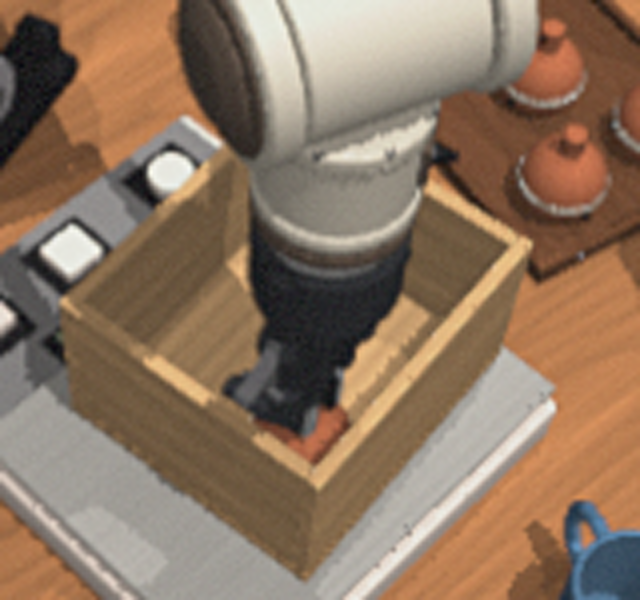

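Emit:
play_rows(commands=[[[-0.1,0,0.2,0,-0.2,0,1],[0,0,0.1,0,0,0,1]]])

```text
clock: 17.23
eef_pos: [677.1, -29.3, 299.6]
eef_rot: [0.001, 0.993, 0.117, 0.002]
ft_force: [-1.4, 1.1, 5.3]
opening: 15.8
```

Run:
```python
from h import *
st()
```

```text
t 17.23 tcp [677.1 -29.3 299.6] x [0.972 0.233 0.005] y [ 0.233 -0.972  0.002] z [ 0.005 -0.001 -1.   ] tip [677.9 -29.4 126.6] F [-1.4  1.1  5.3] op 15.8 q [-0.22  0.51  1.38  0.    1.26  1.11]
```

Emit:
play_rows(commands=[[[0,0,0,0,0,0,0.75],[0,0,0,0,0,0,0.6],[0,0,0,0,0,0,0.6],[0,0,-2,0,0,0,0.6],[0,0,-3,0,0,0,0.6],[0,0,-4,0,0,0,0.6],[0,0,-3,0,0,0,0.5],[0,0,0,0,0,0,0.5]]])

```text
clock: 18.23
eef_pos: [676.3, -30.2, 426.7]
eef_rot: [0.002, 0.993, 0.117, 0.003]
ft_force: [-0.0, -0.2, -0.5]
opening: 42.6
```

Run:
```python
from h import *
st(); go(525,320,400,13)
c=arm.camera("wrist"); cv2.imwrite("pics/w9.png",c["image"])
print(proj(c,(676,-29,139)))
a=arm.camera("scene"); crop(a["image"],240,60,480,270,3,"sc5.png")
```

```text
t 18.23 tcp [676.3 -30.2 426.7] x [0.973 0.232 0.006] y [ 0.232 -0.973  0.004] z [ 0.007 -0.003 -1.   ] tip [677.5 -30.6 253.7] F [-0.  -0.2 -0.5] op 42.6 q [-0.22  0.41  1.25 -0.    1.47  1.11]
turn [ 0.23 -0.34  0.42]
shift after turn cm [ -6.87 -37.52   2.67]
shift now cm [ -6.61 -37.58   2.48]
[322.18033566 201.36609535]
```

View pics/w9.png

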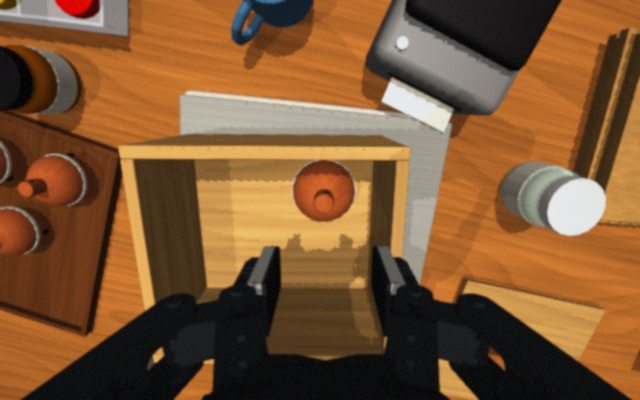

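View pics/sc5.png

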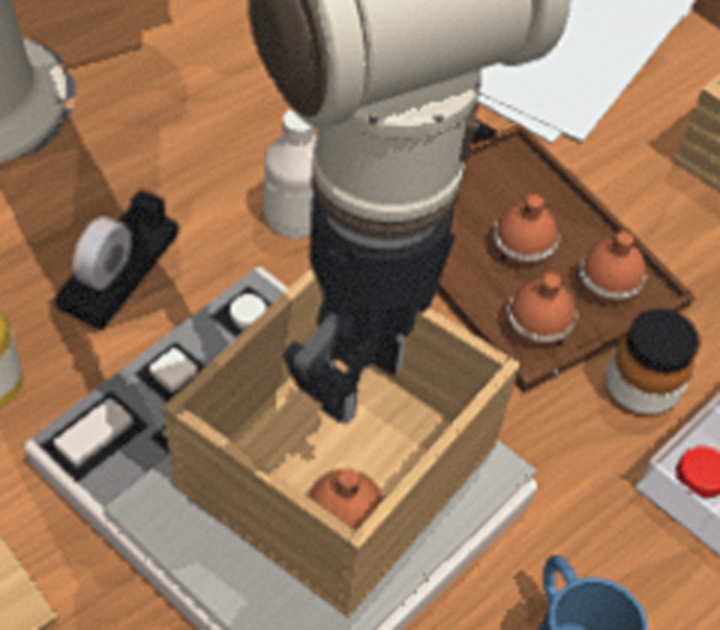

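Run:
```python
from h import *
go(600,264,330,13)
```

```text
turn [ 0.06 -0.    0.42]
shift after turn cm [ -0.77 -30.35   9.25]
shift now cm [ -0.55 -30.36   9.22]
```

Emit:
play_rows(commands=[[[0,-3,0,0,0,0.4,0.5],[0,-5,0,0,0,0,0.5],[-0.1,-5,0,0,0,0,0.5],[-0.1,-5,0,0,0,0,0.5],[-0.1,-5,1,0,0,0,0.5],[-0.1,-5,3,0,0,0,0.5],[-0.1,-2,4,0,0,0,0.5],[0,0,0,0,0,0,0.5],[0,0,0,0,0,0,0.5]]])

```text
clock: 19.45
eef_pos: [596.9, 267.0, 323.7]
eef_rot: [0.001, 0.994, 0.112, -0.013]
ft_force: [0.3, -0.3, 0.5]
opening: 42.8
```

Run:
```python
from h import *
st()
c=arm.camera("wrist"); cv2.imwrite("pics/w10.png",c["image"])
print(proj(c,(602,263,77)))
```

```text
t 19.45 tcp [596.9 267.  323.7] x [ 0.975  0.222 -0.026] y [ 0.222 -0.975 -0.001] z [-0.026 -0.005 -1.   ] tip [592.4 266.1 150.8] F [ 0.3 -0.3  0.5] op 42.8 q [0.24 0.43 1.42 0.   1.31 1.58]
[332.72397431 200.31429819]
```

View pics/w10.png

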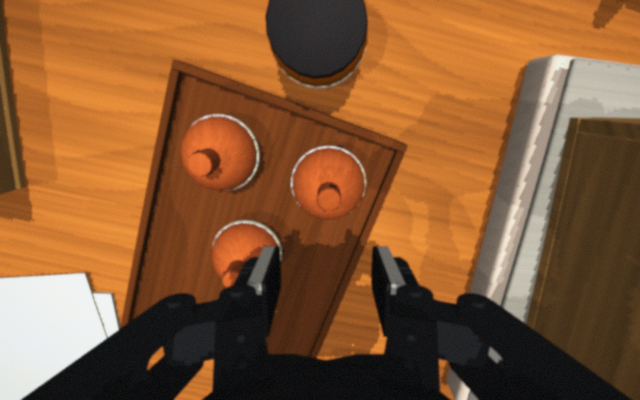

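Run:
```python
from h import *
c=arm.camera("wrist")
for u in [(329,197),(207,160),(235,275)]: print(onz(c,u,77).round(1))
b=onz(c,(329,197),77); go(b[0],b[1],237,13)
```

```text
[603.5 265.8  77. ]
[610.5 349.4  77. ]
[530.1 319.7  77. ]
turn [-0.08  1.47 -0.24]
shift after turn cm [0.61 0.22 8.69]
shift now cm [0.84 0.23 8.68]
```

Emit:
play_rows(commands=[[[0.6,0.2,1.5,0,1.5,0,0.5],[0,0,2,0,0,0,0.5],[0,0,2,0,0,0,0.5],[0,0,0.5,0,0,0,0.5],[0,0,0,0,0,0,0.5]]])

```text
clock: 20.18
eef_pos: [605.7, 263.1, 265.4]
eef_rot: [-0.001, 0.994, 0.109, 0.003]
ft_force: [0.5, -0.4, 0.5]
opening: 42.8
```

Run:
```python
from h import *
st(); go(603,265,236.5,13)
c=arm.camera("wrist"); cv2.imwrite("pics/w11.png",c["image"])
print(proj(c,(603,265,77)))
```

```text
t 20.18 tcp [605.7 263.1 265.4] x [0.976 0.217 0.007] y [ 0.217 -0.976 -0.001] z [ 0.007  0.002 -1.   ] tip [606.9 263.5  92.4] F [ 0.5 -0.4  0.5] op 42.8 q [0.23 0.5  1.45 0.   1.18 1.58]
turn [-0.05 -0.4  -0.49]
shift after turn cm [-0.22 -0.25  2.89]
shift now cm [-0.25 -0.24  2.89]
[320.36104698 256.24012497]
```

View pics/w11.png

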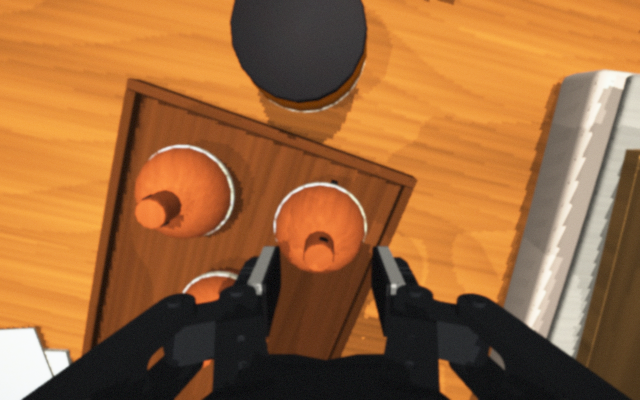

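Emit:
play_rows(commands=[[[-0.2,-0.2,1,0,-0.5,0,0.5],[0,0,1,0,0,0,0.5],[0,0,0.8,0,0,0,0.5],[0,0,0,0,0,0,0.5]]])

```text
clock: 20.72
eef_pos: [603.3, 265.2, 236.5]
eef_rot: [-0.0, 0.994, 0.109, -0.0]
ft_force: [-0.8, -0.1, -0.4]
opening: 42.5
```

Run:
```python
from h import *
st(); go(603,265,236.5,13)
```

```text
t 20.73 tcp [603.3 265.2 236.5] x [ 0.976  0.217 -0.001] y [ 0.217 -0.976 -0.001] z [-0.001  0.001 -1.   ] tip [603.2 265.3  63.5] F [-0.8 -0.1 -0.4] op 42.5 q [0.23 0.54 1.47 0.   1.14 1.58]
turn [-0.06  0.05 -0.46]
shift after turn cm [-0.04  0.01  0.  ]
shift now cm [-0.04  0.01  0.  ]
```

Emit:
play_rows(commands=[[[0,0,0,0,0,0,0.7],[0,0,0,0,0,0,0.8],[0,0,0,0,0,0,1],[0,0,0,0,0,0,1],[0,0,0,0,0,0,1],[0,0,0,0,0,0,1]]])

```text
clock: 21.48
eef_pos: [603.5, 265.2, 237.0]
eef_rot: [-0.0, 0.994, 0.109, -0.0]
ft_force: [0.2, -0.6, -0.8]
opening: 15.7
```

Run:
```python
from h import *
st()
```

```text
t 21.48 tcp [603.5 265.2 237. ] x [ 0.976  0.217 -0.   ] y [ 0.217 -0.976 -0.001] z [-0.     0.001 -1.   ] tip [603.4 265.3  64. ] F [ 0.2 -0.6 -0.8] op 15.7 q [0.23 0.54 1.47 0.   1.14 1.58]
```

Emit:
play_rows(commands=[[[0,0,-0.5,0,0,0,1],[0,0,-1,0,0,0,1],[0,0,-3,0,0,0,1],[0,0,-5,0,0,0,1],[0,0,-5,0,0,0,1],[0,0,-4,0,0,0,1],[0,0,-3,0,0,0,1],[0,0,0,0,0,0,1]]])

```text
clock: 22.48
eef_pos: [603.0, 264.8, 464.0]
eef_rot: [-0.001, 0.994, 0.109, 0.002]
ft_force: [0.0, 0.4, -1.1]
opening: 15.9
```

Run:
```python
from h import *
st(); go(658,49,450,13)
c=arm.camera("wrist"); cv2.imwrite("pics/w12.png",c["image"])
```

```text
t 22.48 tcp [603.  264.8 464. ] x [0.976 0.217 0.004] y [ 0.217 -0.976 -0.001] z [ 0.004  0.002 -1.   ] tip [603.6 265.2 291. ] F [ 0.   0.4 -1.1] op 15.9 q [0.23 0.34 1.26 0.   1.53 1.58]
turn [-0.06 -0.25 -0.47]
shift after turn cm [ 0.51 22.27  1.4 ]
shift now cm [ 0.68 22.26  1.38]
```

View pics/w12.png

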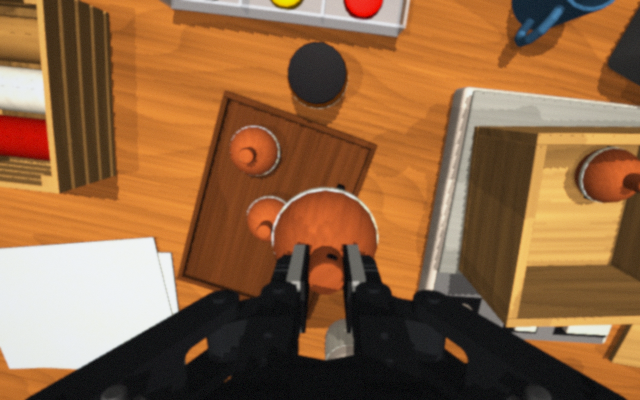

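Emit:
play_rows(commands=[[[0,2,0,0,-0.2,-0.5,1],[0.1,4,0,0,0,0,1],[0.1,4,0,0,0,0,1],[0.1,4,0,0,0,0,1],[0.1,4,0,0,0,0,1],[0.1,3,0,0,0,0,1],[0.1,1.3,0,0,0,0,1],[0,0,0,0,0,0,1],[0,0,0,0,0,0,1]]])

```text
clock: 23.65
eef_pos: [657.4, 44.6, 439.8]
eef_rot: [-0.003, 0.993, 0.115, -0.017]
ft_force: [-0.3, -0.4, -0.9]
opening: 16.0
```

Run:
```python
from h import *
st(); go(658,49,299,13)
c=arm.camera("wrist"); cv2.imwrite("pics/w13.png",c["image"])
```

```text
t 23.65 tcp [657.4  44.6 439.8] x [ 0.973  0.229 -0.033] y [ 0.229 -0.973 -0.01 ] z [-0.035  0.002 -0.999] tip [651.4  45.  266.9] F [-0.3 -0.4 -0.9] op 16.0 q [-0.11  0.37  1.28 -0.    1.53  1.23]
turn [-0.56  1.9   0.23]
shift after turn cm [ 0.16 -0.41 14.08]
shift now cm [ 0.63 -0.27 14.07]
```

View pics/w13.png

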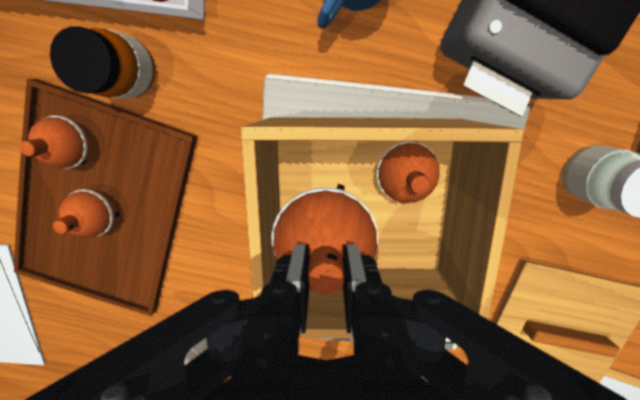

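Emit:
play_rows(commands=[[[0.2,-0.4,0,-0.5,1.9,0,1],[0,0,0,0,0,0,1],[0,0,1.5,0,0,0,1],[0,0,2,0,0,0,1],[0,0,2,0,0,0,1],[0,0,2,0,0,0,1],[0,0,1,0,0,0,1],[0,0,0,0,0,0,1]]])

```text
clock: 24.7
eef_pos: [657.4, 52.5, 348.4]
eef_rot: [-0.001, 0.993, 0.117, 0.0]
ft_force: [-0.5, 0.7, -1.4]
opening: 15.7
```

Run:
```python
from h import *
st(); go(658,49,299,13)
```

```text
t 24.7 tcp [657.4  52.5 348.4] x [0.973 0.233 0.   ] y [ 0.233 -0.973 -0.002] z [-0.     0.002 -1.   ] tip [657.4  52.8 175.4] F [-0.5  0.7 -1.4] op 15.7 q [-0.1   0.42  1.4   0.    1.33  1.23]
turn [-0.09 -0.01  0.46]
shift after turn cm [-0.02  0.35  4.94]
shift now cm [-0.02  0.36  4.94]
```

Emit:
play_rows(commands=[[[0,0.4,1,0,0,0,1],[0,0,1.3,0,0,0,1],[0,0,1,0,0,0,1],[0,0,0.6,0,0,0,1],[0,0,0.3,0,0,0,1],[0,0,0,0,0,0,1]]])

```text
clock: 25.45
eef_pos: [659.0, 48.3, 305.2]
eef_rot: [-0.0, 0.993, 0.117, 0.001]
ft_force: [0.5, -0.2, -0.7]
opening: 15.3
```

Run:
```python
from h import *
st(); go(658,49,299,13)
```

```text
t 25.45 tcp [659.   48.3 305.2] x [0.973 0.233 0.003] y [ 0.233 -0.973 -0.001] z [ 0.003  0.001 -1.   ] tip [659.5  48.5 132.2] F [ 0.5 -0.2 -0.7] op 15.3 q [-0.11  0.46  1.43  0.    1.25  1.23]
turn [-0.04 -0.17  0.45]
shift after turn cm [-0.08 -0.09  0.62]
shift now cm [-0.08 -0.09  0.62]
```

Emit:
play_rows(commands=[[[-0.1,0,0.2,0,-0.2,0,1],[0,0,0.2,0,0,0,1],[0,0,0.2,0,0,0,1],[0,0,0.1,0,0,0,1],[0,0,0,0,0,0,1]]])

```text
clock: 26.08
eef_pos: [658.3, 48.1, 298.9]
eef_rot: [-0.0, 0.993, 0.117, 0.001]
ft_force: [0.2, -0.2, -0.2]
opening: 15.6
```

Run:
```python
from h import *
st(); go(658,49,299,13)
```

```text
t 26.07 tcp [658.3  48.1 298.9] x [0.973 0.233 0.001] y [ 0.233 -0.973  0.   ] z [ 0.001  0.    -1.   ] tip [658.5  48.1 125.9] F [ 0.2 -0.2 -0.2] op 15.6 q [-0.11  0.46  1.43  0.    1.24  1.23]
turn [ 0.   -0.07  0.45]
shift after turn cm [-0.01 -0.1  -0.01]
shift now cm [-0.01 -0.1  -0.01]
```

One small press to confirm contact, then release and lift.

Emit:
play_rows(commands=[[[0,0,0.2,0,0,0,1],[0,0,0.2,0,0,0,1]]])

```text
clock: 26.32
eef_pos: [659.3, 48.4, 298.9]
eef_rot: [0.0, 0.993, 0.117, 0.003]
ft_force: [-3.7, -0.6, 7.7]
opening: 15.7
```

Emit:
play_rows(commands=[[[0,0,0,0,0,0,0.75],[0,0,0,0,0,0,0.6],[0,0,0,0,0,0,0.6],[0,0,-2,0,0,0,0.6],[0,0,-3,0,0,0,0.6],[0,0,-4,0,0,0,0.6],[0,0,-3,0,0,0,0.5],[0,0,0,0,0,0,0.5]]])

```text
clock: 27.32
eef_pos: [658.6, 48.2, 428.4]
eef_rot: [0.001, 0.993, 0.117, 0.005]
ft_force: [-0.2, -0.7, 0.1]
opening: 42.6
```

Run:
```python
from h import *
st(); go(603,350,320,13)
c=arm.camera("wrist"); cv2.imwrite("pics/w14.png",c["image"])
```

```text
t 27.32 tcp [658.6  48.2 428.4] x [0.972 0.233 0.01 ] y [ 0.233 -0.973  0.003] z [ 0.01 -0.   -1.  ] tip [660.4  48.2 255.4] F [-0.2 -0.7  0.1] op 42.6 q [-0.11  0.36  1.31  0.    1.46  1.23]
turn [ 0.15 -0.57  0.46]
shift after turn cm [  1.37 -30.65  10.84]
shift now cm [  1.51 -30.67  10.77]
```

View pics/w14.png

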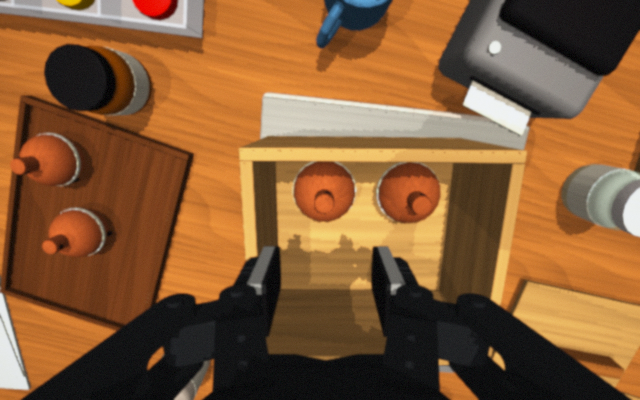

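Emit:
play_rows(commands=[[[0,-3,0,0,-0.5,0.4,0.5],[0.1,-5,0,0,0,0,0.5],[0.2,-5,0,0,0,0,0.5],[0.2,-5,0,0,0,0,0.5],[0.2,-5,1,0,0,0,0.5],[0.2,-5,3,0,0,0,0.5],[0.2,-2.5,4,0,0,0,0.5],[0,0,1,0,0,0,0.5],[0,0,0,0,0,0,0.5]]])

```text
clock: 28.5
eef_pos: [594.8, 354.4, 320.7]
eef_rot: [0.002, 0.994, 0.112, -0.01]
ft_force: [-0.4, -0.1, 0.7]
opening: 42.3
```

Run:
```python
from h import *
st()
c=arm.camera("wrist"); cv2.imwrite("pics/w15.png",c["image"])
print(proj(c,(606,350,77)))
```

```text
t 28.5 tcp [594.8 354.4 320.7] x [ 0.975  0.223 -0.021] y [ 0.223 -0.975  0.002] z [-0.02  -0.007 -1.   ] tip [591.3 353.2 147.8] F [-0.4 -0.1  0.7] op 42.3 q [0.36 0.53 1.3  0.   1.33 1.71]
[334.2752269 194.9753382]
```

View pics/w15.png

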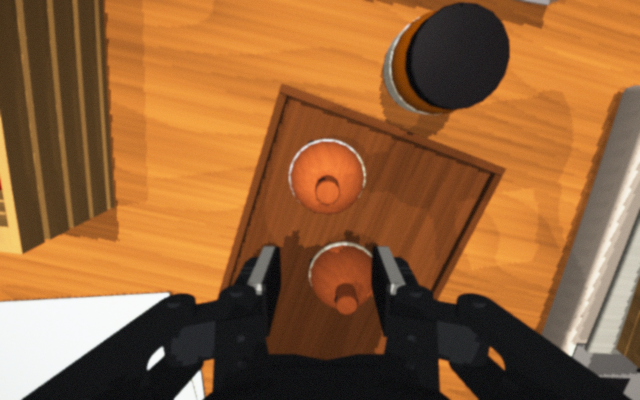

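Run:
```python
from h import *
c=arm.camera("wrist")
for u in [(327,190),(346,304)]: print(onz(c,u,77).round(1))
b=onz(c,(327,190),77); go(b[0],b[1],265,13)
```

```text
[608.3 355.4  77. ]
[525.8 322.   77. ]
turn [ 0.09  1.08 -0.17]
shift after turn cm [1.3  0.16 5.72]
shift now cm [1.4  0.15 5.7 ]
```

Emit:
play_rows(commands=[[[1.2,0.1,1.5,0,1.1,0,0.5],[0,0,2,0,0,0,0.5],[0,0,2,0,0,0,0.5],[0,0,0.2,0,0,0,0.5],[0,0,0,0,0,0,0.5]]])

```text
clock: 29.22
eef_pos: [609.8, 353.5, 263.3]
eef_rot: [0.0, 0.994, 0.11, 0.003]
ft_force: [0.3, 0.2, 0.1]
opening: 42.7
```

Run:
```python
from h import *
st(); go(607.5,354.5,236.5,13)
c=arm.camera("wrist"); cv2.imwrite("pics/w16.png",c["image"])
print(proj(c,(607.5,354.5,77)))
```

```text
t 29.23 tcp [609.8 353.5 263.3] x [0.976 0.219 0.005] y [ 0.219 -0.976  0.001] z [ 0.005 -0.    -1.   ] tip [610.7 353.4  90.3] F [0.3 0.2 0.1] op 42.7 q [ 0.35  0.61  1.3  -0.    1.22  1.71]
turn [ 0.09 -0.3  -0.37]
shift after turn cm [-0.2  -0.15  2.68]
shift now cm [-0.21 -0.15  2.67]
[321.21105087 256.97114703]
```

View pics/w16.png

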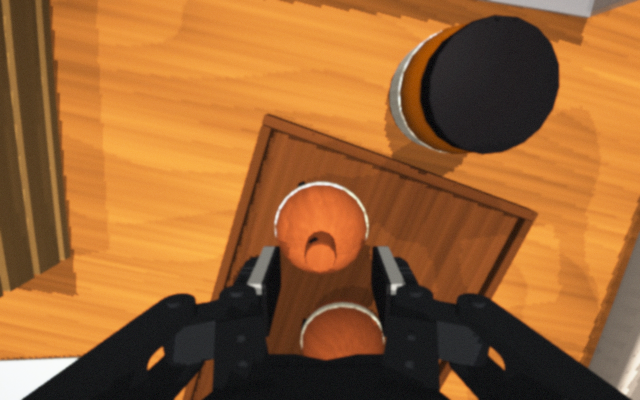

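Emit:
play_rows(commands=[[[-0.2,-0.2,1,0,-0.4,0,0.5],[0,0,1,0,0,0,0.5],[0,0,0.6,0,0,0,0.5],[0,0,0,0,0,0,0.5]]])

```text
clock: 29.78
eef_pos: [607.2, 355.5, 236.4]
eef_rot: [0.001, 0.994, 0.11, -0.0]
ft_force: [-0.5, 0.3, 0.2]
opening: 42.2
```

Run:
```python
from h import *
st(); go(607.5,354.5,236.5,13)
```

```text
t 29.77 tcp [607.2 355.5 236.4] x [ 0.976  0.219 -0.001] y [ 0.219 -0.976  0.001] z [-0.001 -0.002 -1.   ] tip [607.  355.2  63.4] F [-0.5  0.3  0.2] op 42.2 q [ 0.36  0.64  1.32 -0.    1.19  1.71]
turn [ 0.07  0.06 -0.33]
shift after turn cm [ 0.01  0.1  -0.01]
shift now cm [ 0.01  0.1  -0.01]
```

Emit:
play_rows(commands=[[[0,0,0,0,0,0,0.7],[0,0,0,0,0,0,0.8],[0,0,0,0,0,0,1],[0,0,0,0,0,0,1],[0,0,0,0,0,0,1],[0,0,0,0,0,0,1]]])

```text
clock: 30.52
eef_pos: [607.4, 355.5, 237.0]
eef_rot: [0.001, 0.994, 0.11, 0.0]
ft_force: [0.4, -0.1, -1.7]
opening: 15.4
```

Emit:
play_rows(commands=[[[0,0,-0.5,0,0,0,1],[0,0,-1,0,0,0,1],[0,0,-3,0,0,0,1],[0,0,-5,0,0,0,1],[0,0,-5,0,0,0,1],[0,0,-4,0,0,0,1],[0,0,-3,0,0,0,1],[0,0,0,0,0,0,1]]])

```text
clock: 31.52
eef_pos: [606.8, 355.4, 463.2]
eef_rot: [0.0, 0.994, 0.11, 0.001]
ft_force: [0.6, 1.1, -1.0]
opening: 15.4
```

Run:
```python
from h import *
st(); go(598,-47,455,13)
c=arm.camera("wrist"); cv2.imwrite("pics/w17.png",c["image"])
```

```text
t 31.52 tcp [606.8 355.4 463.2] x [0.976 0.219 0.003] y [ 0.219 -0.976  0.001] z [ 0.003 -0.    -1.   ] tip [607.2 355.3 290.2] F [ 0.6  1.1 -1. ] op 15.4 q [ 0.36  0.47  1.1  -0.    1.57  1.71]
turn [ 0.06 -0.15 -0.34]
shift after turn cm [-9.91 39.01  0.82]
shift now cm [-9.67 39.07  0.83]
```

View pics/w17.png

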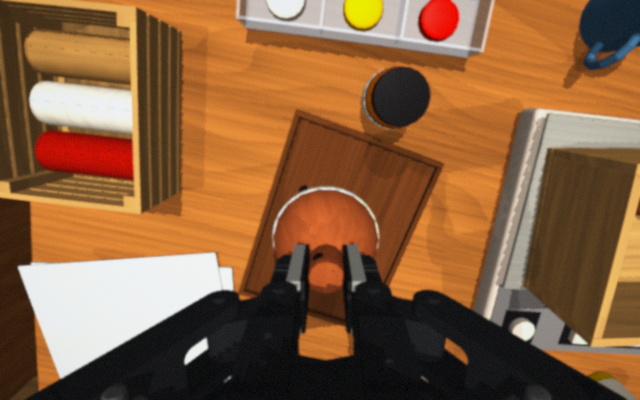

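Emit:
play_rows(commands=[[[-0.5,2,0,0,0,-0.3,1],[-1,4,0,0,0,0,1],[-1,4,0,0,0,0,1],[-1,4,-0.2,0,0,0,1],[-1,4,-0.2,0,0,0,1],[-1,4,-0.2,0,0,0,1],[-1,4,-0.2,0,0,0,1],[-1,4,0,0,0,0,1],[-1,4,0,0,0,0,1],[-1,4,0,0,0,0,1],[-0.4,1.5,0,0,0,0,1],[0,0,0,0,0,0,1]]])

```text
clock: 33.08
eef_pos: [593.7, -63.4, 438.5]
eef_rot: [-0.003, 0.993, 0.114, -0.024]
ft_force: [0.5, 0.8, -0.6]
opening: 15.5
```

Run:
```python
from h import *
st(); go(598,-47,299,13)
c=arm.camera("wrist"); cv2.imwrite("pics/w18.png",c["image"])
```

```text
t 33.08 tcp [593.7 -63.4 438.5] x [ 0.973  0.226 -0.046] y [ 0.226 -0.974 -0.01 ] z [-0.047 -0.    -0.999] tip [585.5 -63.4 265.7] F [ 0.5  0.8 -0.6] op 15.5 q [-0.31  0.21  1.47 -0.01  1.51  1.04]
turn [-0.59  2.65  0.07]
shift after turn cm [ 0.79 -1.5  13.95]
shift now cm [ 1.44 -1.35 13.92]
```

View pics/w18.png

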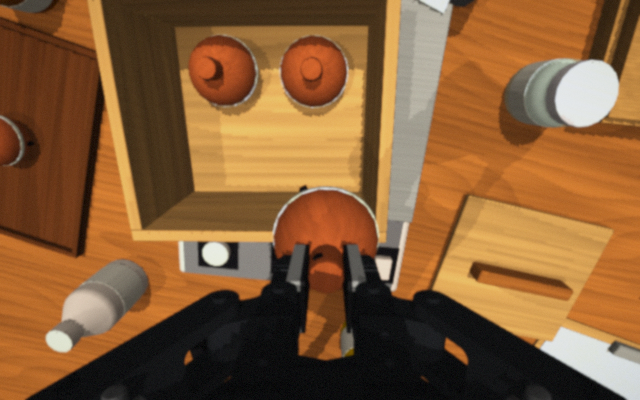

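Emit:
play_rows(commands=[[[0.8,-1.5,0,-0.6,2.7,0,1],[0,0,0,0,0,0,1],[0,0,0,0,0,0,1]]])

```text
clock: 33.5
eef_pos: [597.9, -42.6, 437.0]
eef_rot: [-0.001, 0.993, 0.116, -0.001]
ft_force: [0.2, -1.2, -1.2]
opening: 15.5
```

Run:
```python
from h import *
st(); go(598,-47,325,13)
c=arm.camera("wrist"); cv2.imwrite("pics/w19.png",c["image"])
```

```text
t 33.5 tcp [597.9 -42.6 437. ] x [ 0.973  0.231 -0.001] y [ 0.231 -0.973 -0.002] z [-0.001  0.002 -1.   ] tip [597.7 -42.3 264. ] F [ 0.2 -1.2 -1.2] op 15.5 q [-0.27  0.2   1.48  0.    1.46  1.06]
turn [-0.12  0.05  0.36]
shift after turn cm [-0.09  0.43 11.2 ]
shift now cm [-0.09  0.45 11.2 ]
```

View pics/w19.png

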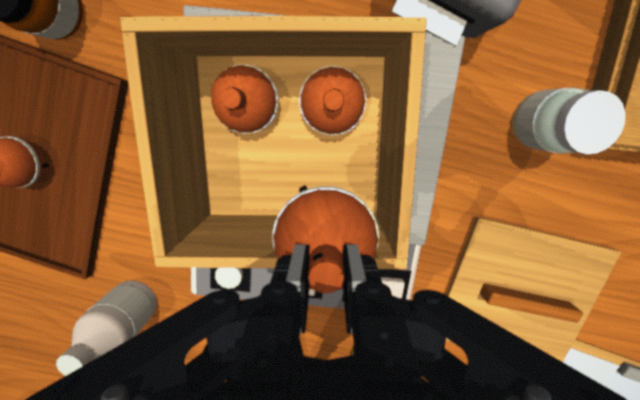

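Run:
```python
from h import *
c=arm.camera("wrist")
P=[onz(c,u,176) for u in [(122,18),(426,18),(408,270),(157,267)]]
for p in P: print(p.round(1))
print(np.mean(P,0))
for u in [(235,97),(333,99)]: print(onz(c,u,139).round(1))
```

```text
[691.7 113.3 176. ]
[735.1 -75.2 176. ]
[ 564.4 -115.9  176. ]
[521.4  74.2 176. ]
[628.15283396  -0.8907163  176.        ]
[658.8  44.3 139. ]
[674.7 -30.1 139. ]
```

Emit:
play_rows(commands=[[[0,0.5,1.5,0,0,0.3,1],[0,0,2,0,0,0,1],[0,0,2,0,0,0,1],[0,0,2,0,0,0,1],[0,0,2,0,0,0,1],[0,0,1,0,0,0,1],[0,0,0,0,0,0,1]]])

```text
clock: 34.48
eef_pos: [598.0, -50.9, 322.9]
eef_rot: [-0.001, 0.994, 0.111, -0.003]
ft_force: [-0.2, -0.5, -0.8]
opening: 15.6
```

Run:
```python
from h import *
st(); go(598,-48,299,13)
```

```text
t 34.48 tcp [598.  -50.9 322.9] x [ 0.975  0.221 -0.006] y [ 0.221 -0.975 -0.004] z [-0.007  0.002 -1.   ] tip [596.8 -50.5 149.9] F [-0.2 -0.5 -0.8] op 15.6 q [-0.29  0.3   1.6   0.    1.25  1.06]
turn [-0.21  0.36 -0.21]
shift after turn cm [ 0.07 -0.28  2.39]
shift now cm [ 0.08 -0.27  2.4 ]
```

Emit:
play_rows(commands=[[[0.1,-0.3,0.9,-0.2,0.3,0,1],[0,0,0.5,0,0,0,1],[0,0,0.3,0,0,0,1],[0,0,0.2,0,0,0,1],[0,0,0,0,0,0,1]]])

```text
clock: 35.1
eef_pos: [599.0, -47.8, 304.9]
eef_rot: [0.001, 0.994, 0.111, 0.001]
ft_force: [-0.3, -0.3, -0.2]
opening: 15.7
```

Run:
```python
from h import *
st(); go(598,-48,299,13)
```

```text
t 35.1 tcp [599.  -47.8 304.9] x [0.975 0.221 0.003] y [ 0.221 -0.975  0.002] z [ 0.003 -0.001 -1.   ] tip [599.6 -48.  131.9] F [-0.3 -0.3 -0.2] op 15.7 q [-0.28  0.32  1.62 -0.    1.21  1.07]
turn [ 0.12 -0.16 -0.21]
shift after turn cm [-0.1  -0.    0.59]
shift now cm [-0.11 -0.    0.59]
```

Emit:
play_rows(commands=[[[-0.1,0,0.2,0,-0.2,0,1],[0,0,0.2,0,0,0,1],[0,0,0.2,0,0,0,1],[0,0,0.1,0,0,0,1],[0,0,0.2,0,0,0,1]]])

```text
clock: 35.72
eef_pos: [598.9, -48.1, 299.0]
eef_rot: [0.002, 0.994, 0.111, 0.001]
ft_force: [-4.3, 2.0, 13.1]
opening: 15.8
```

Emit:
play_rows(commands=[[[0,0,0,0,0,0,0.75],[0,0,0,0,0,0,0.6],[0,0,0,0,0,0,0.6],[0,0,-2,0,0,0,0.6],[0,0,-3,0,0,0,0.6],[0,0,-4,0,0,0,0.6],[0,0,-3,0,0,0,0.5],[0,0,0,0,0,0,0.5]]])

```text
clock: 36.72
eef_pos: [598.7, -48.3, 428.2]
eef_rot: [0.003, 0.994, 0.111, 0.004]
ft_force: [-0.0, 0.6, 0.2]
opening: 42.8
```

Run:
```python
from h import *
st(); go(520,320,320,13)
c=arm.camera("wrist"); cv2.imwrite("pics/w20.png",c["image"])
a=arm.camera("side"); crop(a["image"],225,80,425,230,4,"sd5.png")
```

```text
t 36.73 tcp [598.7 -48.3 428.2] x [0.975 0.221 0.007] y [ 0.221 -0.975  0.007] z [ 0.008 -0.005 -1.   ] tip [600.1 -49.2 255.2] F [-0.   0.6  0.2] op 42.8 q [-0.28  0.21  1.5  -0.    1.43  1.07]
turn [ 0.41 -0.39 -0.23]
shift after turn cm [  0.62 -37.65  10.82]
shift now cm [  0.39 -37.73  10.56]
```

View pics/w20.png

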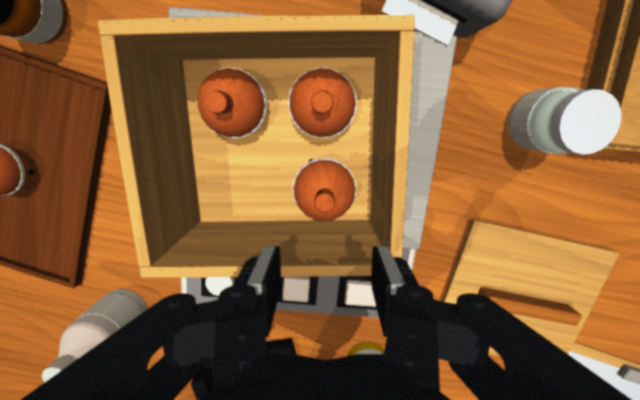

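View pics/sd5.png

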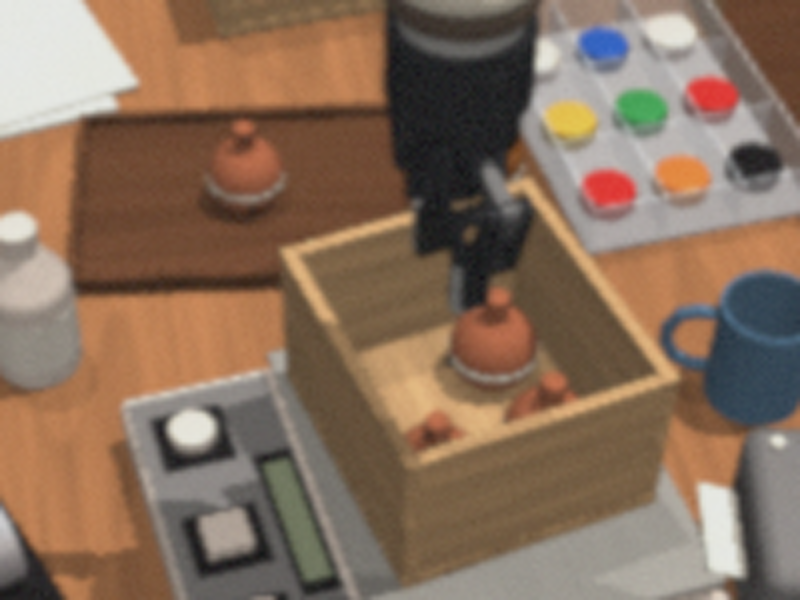

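Emit:
play_rows(commands=[[[0,-2.5,0,0.4,-0.4,-0.2,0.5],[0.1,-5,0,0,0,0,0.5],[0.1,-5,0,0,0,0,0.5],[0.1,-5,0,0,0,0,0.5],[0.1,-5,0,0,0,0,0.5],[0.1,-5,0,0,0,0,0.5],[0.1,-5,2,0,0,0,0.5],[0.1,-4,3,0,0,0,0.5],[0,-1,4,0,0,0,0.5],[0,0,0,0,0,0,0.5],[0,0,0,0,0,0,0.5]]])

```text
clock: 38.2
eef_pos: [504.6, 339.8, 320.5]
eef_rot: [-0.003, 0.993, 0.116, -0.017]
ft_force: [-0.0, 0.5, 0.4]
opening: 42.8
```

Run:
```python
from h import *
st(); go(525,320,265,13)
c=arm.camera("wrist"); cv2.imwrite("pics/w21.png",c["image"])
print(proj(c,(525,320.5,77)))
```

```text
t 38.2 tcp [504.6 339.8 320.5] x [ 0.972  0.231 -0.034] y [ 0.23  -0.973 -0.01 ] z [-0.035  0.002 -0.999] tip [498.4 340.2 147.6] F [-0.   0.5  0.4] op 42.8 q [0.39 0.33 1.57 0.02 1.28 1.72]
turn [-0.59  1.95  0.32]
shift after turn cm [1.54 2.39 5.55]
shift now cm [1.72 2.46 5.47]
[364.50651042 182.66636936]
```

View pics/w21.png

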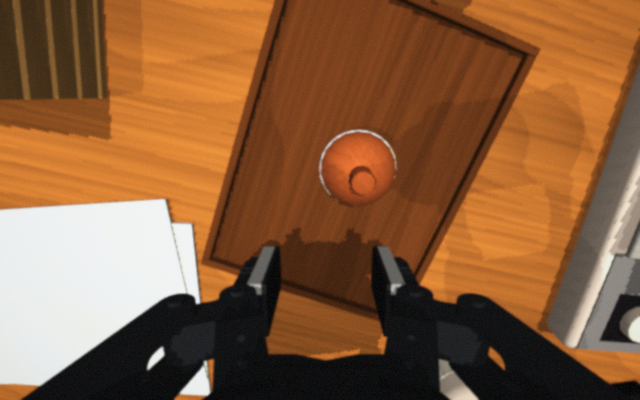

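Run:
```python
from h import *
c=arm.camera("wrist")
b=onz(c,(363,180),77);print(b); go(526.5,321.5,265,13)
```

```text
[526.29885922 321.69098406  77.        ]
turn [-0.6   1.92  0.27]
shift after turn cm [1.7  2.22 5.57]
shift now cm [1.88 2.29 5.49]
```

Emit:
play_rows(commands=[[[1.6,2.4,0.5,-0.6,2,0,0.5],[0,0,2,0,0,0,0.5],[0,0,2,0,0,0,0.5],[0,0,0.5,0,0,0,0.5],[0,0,0,0,0,0,0.5]]])

```text
clock: 38.92
eef_pos: [527.7, 318.7, 271.9]
eef_rot: [-0.001, 0.993, 0.114, 0.004]
ft_force: [-0.5, -0.9, -1.1]
opening: 42.4
```

Run:
```python
from h import *
st(); go(526,321,236.5,13)
c=arm.camera("wrist"); cv2.imwrite("pics/w22.png",c["image"])
print(proj(c,(526,321,77)))
```

```text
t 38.92 tcp [527.7 318.7 271.9] x [0.974 0.227 0.008] y [ 0.227 -0.974 -0.001] z [ 0.007  0.003 -1.   ] tip [529.  319.2  98.9] F [-0.5 -0.9 -1.1] op 42.4 q [0.35 0.39 1.59 0.   1.15 1.69]
turn [-0.07 -0.45  0.12]
shift after turn cm [-0.12 -0.27  3.54]
shift now cm [-0.15 -0.26  3.54]
[320.3674492  249.55168302]
```

View pics/w22.png

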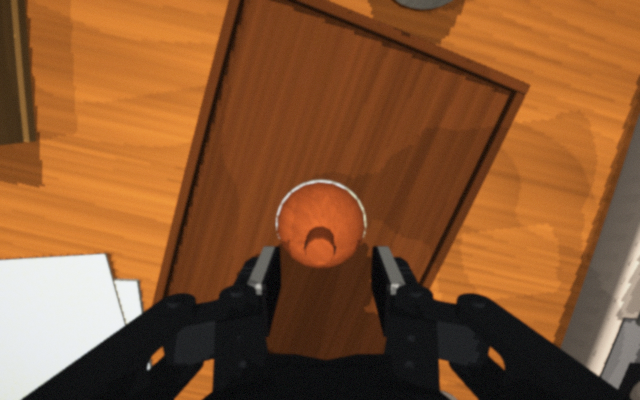

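Emit:
play_rows(commands=[[[-0.1,-0.2,1,0,-0.5,0,0.5],[0,0,1.2,0,0,0,0.5],[0,0,1,0,0,0,0.5],[0,0,0.2,0,0,0,0.5],[0,0,0,0,0,0,0.5]]])

```text
clock: 39.6
eef_pos: [526.2, 321.2, 236.2]
eef_rot: [-0.001, 0.993, 0.115, -0.0]
ft_force: [-0.0, 0.0, -0.2]
opening: 42.8
```

Run:
```python
from h import *
st(); go(527,321.5,236.5,13)
```

```text
t 39.6 tcp [526.2 321.2 236.2] x [ 0.974  0.228 -0.001] y [ 0.228 -0.974 -0.002] z [-0.001  0.001 -1.   ] tip [526.  321.4  63.2] F [-0.   0.  -0.2] op 42.8 q [0.35 0.44 1.6  0.   1.1  1.69]
turn [-0.09  0.04  0.17]
shift after turn cm [ 0.09 -0.01 -0.03]
shift now cm [ 0.09 -0.01 -0.03]
```

Emit:
play_rows(commands=[[[0.1,0,0,0,0,0,0.7],[0,0,0,0,0,0,0.8],[0,0,0,0,0,0,1],[0,0,0,0,0,0,1],[0,0,0,0,0,0,1],[0,0,0,0,0,0,1]]])

```text
clock: 40.35
eef_pos: [527.5, 321.5, 237.0]
eef_rot: [-0.001, 0.993, 0.115, 0.0]
ft_force: [0.0, 0.1, -0.9]
opening: 15.2
```

Emit:
play_rows(commands=[[[0,0,-0.5,0,0,0,1],[0,0,-1,0,0,0,1],[0,0,-3,0,0,0,1],[0,0,-5,0,0,0,1],[0,0,-5,0,0,0,1],[0,0,-4,0,0,0,1],[0,0,-3,0,0,0,1],[0,0,0,0,0,0,1]]])

```text
clock: 41.35
eef_pos: [526.7, 320.8, 463.3]
eef_rot: [-0.001, 0.993, 0.115, 0.002]
ft_force: [0.0, -0.0, -0.8]
opening: 15.7
```

Run:
```python
from h import *
st(); go(580,30,455,13)
c=arm.camera("wrist"); cv2.imwrite("pics/w23.png",c["image"])
```

```text
t 41.35 tcp [526.7 320.8 463.3] x [0.974 0.228 0.004] y [ 0.228 -0.974 -0.002] z [ 0.003  0.003 -1.   ] tip [527.3 321.2 290.3] F [ 0.  -0.  -0.8] op 15.7 q [0.35 0.23 1.4  0.   1.51 1.69]
turn [-0.11 -0.22  0.16]
shift after turn cm [-1.35 29.53  0.83]
shift now cm [-1.43 29.53  0.77]
```

View pics/w23.png

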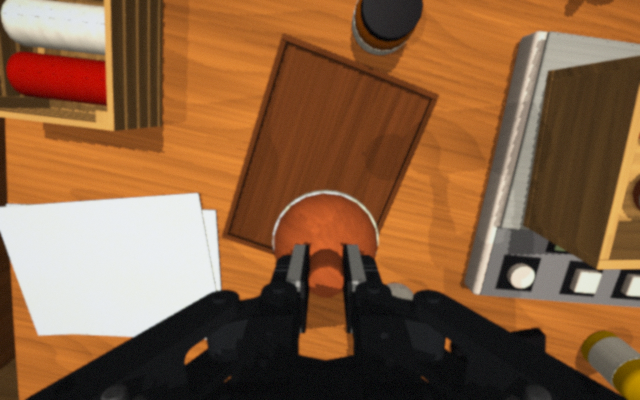

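Emit:
play_rows(commands=[[[-0.1,2,0,0,0,0.1,1],[-0.2,4,0,0,0,0,1],[-0.2,4,-0.2,0,0,0,1],[-0.2,4,-0.2,0,0,0,1],[-0.2,4,-0.2,0,0,0,1],[-0.2,4,0,0,0,0,1],[-0.2,4,0,0,0,0,1],[-0.1,2.5,0,0,0,0,1],[0,0.5,0,0,0,0,1],[0,0,0,0,0,0,1]]])

```text
clock: 42.65
eef_pos: [575.5, 16.1, 445.0]
eef_rot: [-0.0, 0.994, 0.111, -0.018]
ft_force: [-0.8, 0.1, -0.9]
opening: 15.8
```

Run:
```python
from h import *
st(); go(580,30,299,13)
c=arm.camera("wrist"); cv2.imwrite("pics/w24.png",c["image"])
```

```text
t 42.65 tcp [575.5  16.1 445. ] x [ 0.975  0.221 -0.035] y [ 0.221 -0.975 -0.005] z [-0.036 -0.003 -0.999] tip [569.4  15.6 272.1] F [-0.8  0.1 -0.9] op 15.8 q [-0.18  0.15  1.53 -0.01  1.5   1.17]
turn [-0.28  2.03 -0.25]
shift after turn cm [ 0.75 -1.25 14.6 ]
shift now cm [ 1.26 -1.19 14.57]
```

View pics/w24.png

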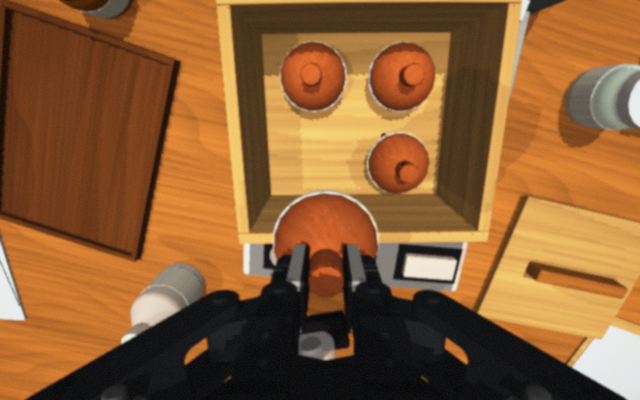

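Emit:
play_rows(commands=[[[0.7,-1.3,0,-0.3,2,-0.2,1],[0,0,0,0,0,0,1],[0,0,1.5,0,0,0,1],[0,0,2,0,0,0,1],[0,0,2,0,0,0,1],[0,0,2,0,0,0,1],[0,0,1,0,0,0,1],[0,0,0,0,0,0,1]]])

```text
clock: 43.7
eef_pos: [578.4, 35.8, 352.9]
eef_rot: [-0.0, 0.993, 0.116, -0.001]
ft_force: [-0.9, -0.6, -1.1]
opening: 15.6
```

Run:
```python
from h import *
st(); go(580,30,299,13)
c=arm.camera("wrist"); cv2.imwrite("pics/w25.png",c["image"])
```

```text
t 43.7 tcp [578.4  35.8 352.9] x [ 0.973  0.231 -0.001] y [ 0.231 -0.973 -0.001] z [-0.001  0.001 -1.   ] tip [578.2  36.  179.9] F [-0.9 -0.6 -1.1] op 15.6 q [-0.15  0.21  1.64  0.    1.29  1.19]
turn [-0.05  0.06  0.35]
shift after turn cm [0.03 0.61 5.39]
shift now cm [0.03 0.61 5.39]
```

View pics/w25.png

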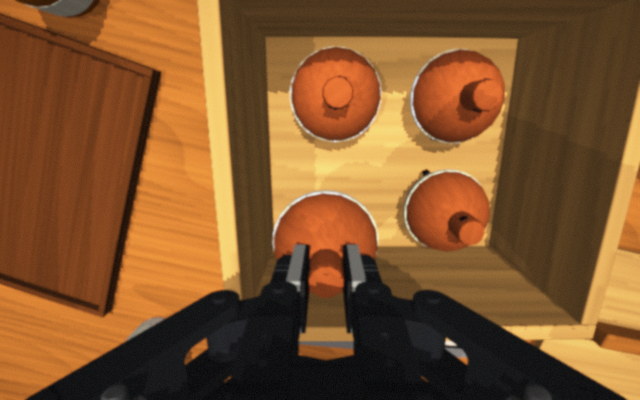

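Emit:
play_rows(commands=[[[0,0.6,1,0,0,0.3,1],[0,0,1.5,0,0,0,1],[0,0,1,0,0,0,1],[0,0,0.6,0,0,0,1],[0,0,0.3,0,0,0,1],[0,0,0,0,0,0,1]]])

```text
clock: 44.5
eef_pos: [580.6, 29.4, 308.0]
eef_rot: [0.0, 0.994, 0.113, 0.001]
ft_force: [-0.4, -0.1, -0.1]
opening: 15.9
```

Run:
```python
from h import *
st(); go(580,30,299,13)
```

```text
t 44.5 tcp [580.6  29.4 308. ] x [0.974 0.225 0.002] y [ 0.225 -0.974  0.001] z [ 0.002  0.    -1.   ] tip [581.1  29.4 135. ] F [-0.4 -0.1 -0.1] op 15.9 q [-0.16  0.26  1.67  0.    1.2   1.19]
turn [ 0.03 -0.13  0.02]
shift after turn cm [-0.05 -0.07  0.9 ]
shift now cm [-0.05 -0.08  0.9 ]
```

Emit:
play_rows(commands=[[[0,0,0.4,0,0,0,1],[0,0,0.2,0,0,0,1],[0,0,0.2,0,0,0,1],[0,0,0.2,0,0,0,1],[0,0,0.1,0,0,0,1],[0,0,0,0,0,0,1]]])

```text
clock: 45.25
eef_pos: [581.6, 29.6, 299.1]
eef_rot: [0.0, 0.994, 0.114, 0.003]
ft_force: [-0.0, -0.0, -1.5]
opening: 15.9
```

Emit:
play_rows(commands=[[[-0.1,0,0.1,0,-0.3,0,1],[0,0,0.2,0,0,0,1]]])

```text
clock: 45.5
eef_pos: [582.0, 29.6, 298.8]
eef_rot: [0.001, 0.994, 0.113, 0.004]
ft_force: [-3.7, 3.7, 14.1]
opening: 15.5
```

Emit:
play_rows(commands=[[[0,0,0,0,0,0,0.75],[0,0,0,0,0,0,0.6],[0,0,0,0,0,0,0.6],[0,0,-2,0,0,0,0.6],[0,0,-3,0,0,0,0.6],[0,0,-4,0,0,0,0.7],[0,0,-3,0,0,0,1],[0,0,0,0,0,0,1]]])

```text
clock: 46.5
eef_pos: [580.3, 29.3, 418.5]
eef_rot: [0.0, 0.994, 0.113, -0.0]
ft_force: [0.1, -0.7, -0.9]
opening: 0.0
```

Run:
```python
from h import *
st(); go(476.5,-134,400,97)
c=arm.camera("wrist"); cv2.imwrite("pics/w26.png",c["image"])
a=arm.camera("scene"); crop(a["image"],240,60,480,270,3,"sc6.png")
```

```text
t 46.5 tcp [580.3  29.3 418.5] x [ 0.974  0.225 -0.   ] y [ 0.225 -0.974  0.001] z [-0.    -0.001 -1.   ] tip [580.3  29.2 245.5] F [ 0.1 -0.7 -0.9] op 0.0 q [-0.16  0.16  1.56 -0.    1.41  1.19]
turn [ 2.0e-02  5.0e-02 -8.4e+01]
shift after turn cm [-14.94 -12.29   1.85]
shift now cm [-13.79  13.58   1.87]
```

View pics/w26.png

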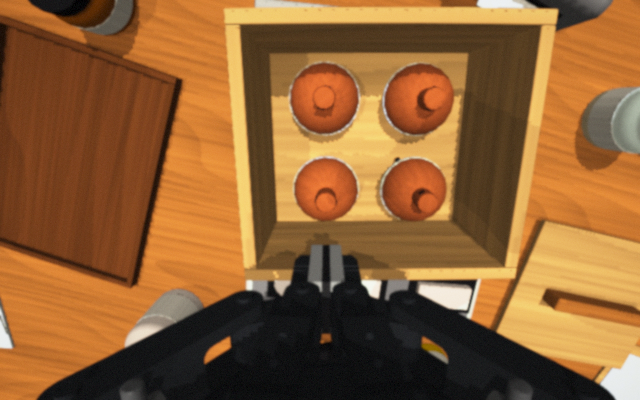

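View pics/sc6.png

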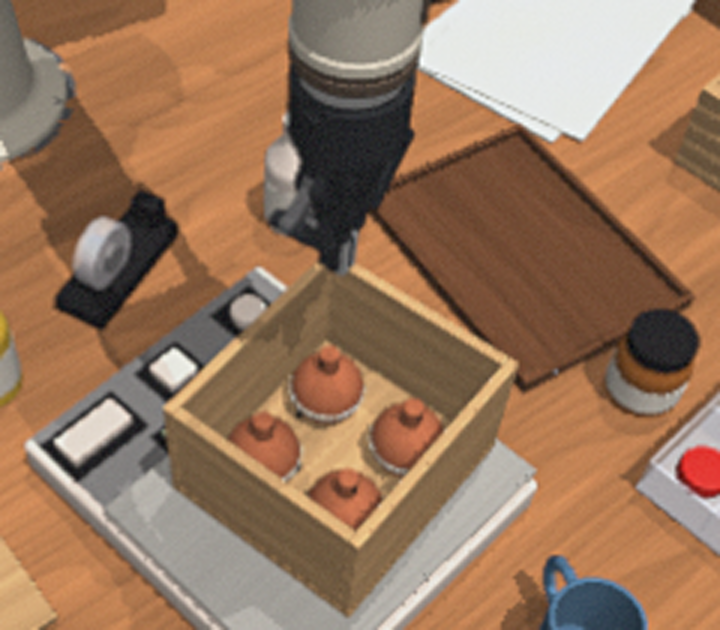

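Emit:
play_rows(commands=[[[-3.5,3.4,0,0,0,0,1],[-3.5,3.4,0,0,0,0,1],[-3.5,3.4,0,0,0,0,1],[-3.4,3.4,0,0,0,0,1],[0,0,0,0,0,-10.5,1],[0,0,1,0,0,-10.5,1],[0,0,2,0,0,-10.5,1],[0,0,2,0,0,-10.5,1],[0,0,2,0,0,-10.5,1],[0,0,2,0,0,-10.5,1],[0,0,1,0,0,-10.5,1],[0,0,0,0,0,-10.5,1]]])

```text
clock: 48.1
eef_pos: [460.7, -135.1, 286.1]
eef_rot: [-0.024, 0.648, 0.761, -0.007]
ft_force: [0.7, -0.5, 0.2]
opening: 0.0
```

Run:
```python
from h import *
st(); go(476,-135,255,97)
c=arm.camera("wrist"); cv2.imwrite("pics/w27.png",c["image"]); print(proj(c,(476,-135,55)),proj(c,(464.5,-45.5,55)))
```

```text
t 48.1 tcp [ 460.7 -135.1  286.1] x [-0.159  0.987  0.027] y [ 0.986  0.16  -0.042] z [-0.045  0.02  -0.999] tip [ 452.8 -131.7  113.3] F [ 0.7 -0.5  0.2] op 0.0 q [-0.54  0.06  1.95 -0.01  1.18 -0.69]
turn [-2.41 -1.49  2.16]
shift after turn cm [-0.17  1.52  3.11]
shift now cm [-0.31  1.64  3.03]
[363.67950095 234.3175682 ] [373.00773832  87.40064992]
```

View pics/w27.png

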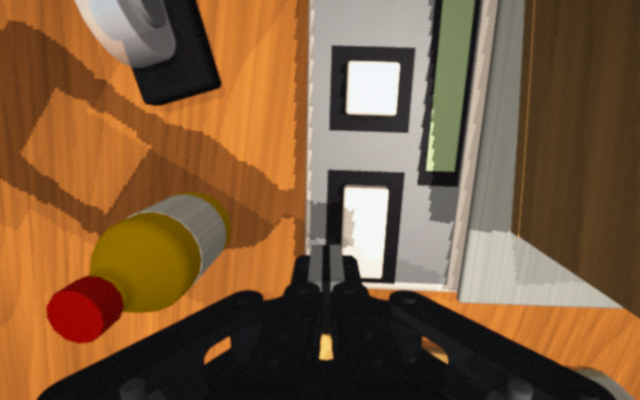

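Emit:
play_rows(commands=[[[-0.2,1.5,1,-2.4,-1.5,2.2,1],[0,0,1,0,0,0,1],[0,0,1,0,0,0,1],[0,0,0,0,0,0,1]]])

```text
clock: 48.65
eef_pos: [473.0, -133.3, 249.9]
eef_rot: [-0.004, 0.663, 0.748, -0.001]
ft_force: [-0.4, -0.4, -0.7]
opening: -0.5
```

Run:
```python
from h import *
st(); go(476,-135,223,97)
```

```text
t 48.65 tcp [ 473.  -133.3  249.9] x [-0.12   0.993  0.005] y [ 0.993  0.12  -0.008] z [-0.008  0.004 -1.   ] tip [ 471.5 -132.6   76.9] F [-0.4 -0.4 -0.7] op -0.5 q [-0.52  0.13  1.96 -0.    1.06 -0.64]
turn [-0.43 -0.3  -0.1 ]
shift after turn cm [-0.2   0.28  2.69]
shift now cm [-0.21  0.3   2.69]
```

Emit:
play_rows(commands=[[[-0.2,0.3,1.2,-0.4,-0.3,0,1],[0,0,0.6,0,0,0,1],[0,0,0.4,0,0,0,1],[0,0,0.3,0,0,0,1],[0,0,0.2,0,0,0,1],[0,0,0.1,0,0,0,1]]])

```text
clock: 49.4
eef_pos: [476.7, -135.5, 222.7]
eef_rot: [0.0, 0.663, 0.748, -0.0]
ft_force: [-5.6, 3.2, 14.5]
opening: 0.1
```

Run:
```python
from h import *
st()
```

```text
t 49.4 tcp [ 476.7 -135.5  222.7] x [-0.12   0.993 -0.001] y [ 0.993  0.12  -0.   ] z [-0.    -0.001 -1.   ] tip [ 476.7 -135.6   49.7] F [-5.6  3.2 14.5] op 0.1 q [-0.52  0.19  1.96 -0.    1.   -0.64]
```

Emit:
play_rows(commands=[[[0,0,-3,0,0,0,1],[0,0,-4,0,0,0,1],[0,0,-4,0,0,7,0.7],[-4,0,0,0,0,0,0.5],[-5,0,0,0,0,0,0.5],[-5,0,0,0,0,0,0.5],[-5,0,0,0,0,0,0.5],[-2,0,0,0,0,0,0.5],[0,0,0,0,0,0,0.5],[0,0,0,0,0,0,0.5]]])

```text
clock: 50.65
eef_pos: [476.2, -349.7, 337.2]
eef_rot: [0.002, 0.708, 0.706, 0.0]
ft_force: [0.3, 0.9, 0.3]
opening: 43.1
```

Run:
```python
from h import *
st(); go(492,-345,240,90)
c=arm.camera("wrist"); cv2.imwrite("pics/w28.png",c["image"]); print(proj(c,(492,-345,45)))
```

```text
t 50.65 tcp [ 476.2 -349.7  337.2] x [ 0.003  1.    -0.003] y [ 1.    -0.003  0.004] z [ 0.004 -0.003 -1.   ] tip [ 476.9 -350.1  164.2] F [0.3 0.9 0.3] op 43.1 q [-0.84  0.26  1.62  0.    1.26 -0.84]
turn [ 0.23  0.16 -0.17]
shift after turn cm [0.47 1.58 9.72]
shift now cm [0.5  1.54 9.72]
[343.17722584 190.34222938]
```

View pics/w28.png

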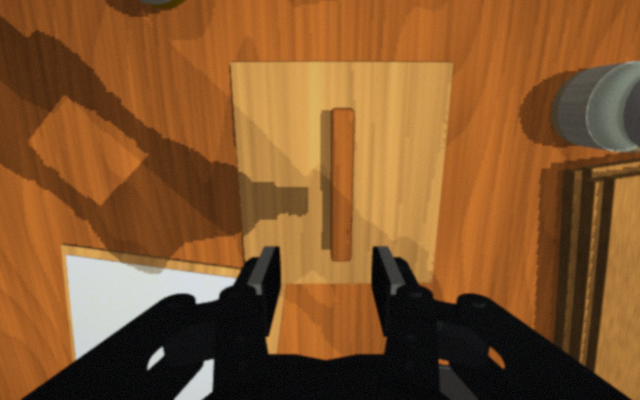

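Run:
```python
from h import *
c=arm.camera("wrist")
a=onz(c,(343,109),45);b=onz(c,(341.5,260),45);print(a,b,(a+b)/2,np.degrees(np.arctan2(a[1]-b[1],a[0]-b[0])))
Q=[onz(c,u,17) for u in [(231,62),(452,62),(434,283),(244,283)]]
for q in Q: print(q.round(1))
print(np.mean(Q,0))
```

```text
[ 491.19918586 -280.89763406   45.        ] [ 491.30586704 -407.23650625   45.        ] [ 491.25252645 -344.06707015   45.        ] 90.04838083530646
[ 400.8 -243.3   17. ]
[ 582.  -243.6   17. ]
[ 584.8 -446.6   17. ]
[ 397.1 -445.4   17. ]
[ 491.15899168 -344.74471323   17.        ]
```

Emit:
play_rows(commands=[[[0.5,1.5,2,0.2,0.2,0,0.5],[0,0,4,0,0,0,0.5],[0,0,4,0,0,0,0.5],[0,0,1,0,0,0,0.5],[0,0,0,0,0,0,0.5]]], force=60)

```text
clock: 51.38
eef_pos: [494.2, -339.6, 227.7]
eef_rot: [0.002, 0.706, 0.709, 0.001]
ft_force: [0.4, -0.6, 0.8]
opening: 42.8
```

Run:
```python
from h import *
st(); go(491.3,-344.5,195,90)
```

```text
t 51.38 tcp [ 494.2 -339.6  227.7] x [-0.004  1.    -0.002] y [1.    0.004 0.004] z [ 0.004 -0.002 -1.   ] tip [ 494.8 -340.    54.7] F [ 0.4 -0.6  0.8] op 42.8 q [-0.8   0.41  1.66  0.    1.06 -0.81]
turn [0.21 0.12 0.25]
shift after turn cm [-0.49 -0.29  3.27]
shift now cm [-0.48 -0.3   3.27]
```

Emit:
play_rows(commands=[[[-0.5,-0.3,1.2,0.2,0.1,0.2,0.5],[0,0,1.2,0,0,0,0.5],[0,0,0.7,0,0,0,0.5],[0,0,0,0,0,0,0.5]]])

```text
clock: 51.88
eef_pos: [492.2, -346.2, 198.5]
eef_rot: [0.003, 0.707, 0.707, -0.0]
ft_force: [-0.2, 0.1, -0.1]
opening: 42.5
```

Run:
```python
from h import *
st(); go(491.3,-344.5,195,90)
c=arm.camera("wrist"); cv2.imwrite("pics/w29.png",c["image"])
```

```text
t 51.88 tcp [ 492.2 -346.2  198.5] x [-0.001  1.    -0.005] y [1.    0.001 0.004] z [ 0.004 -0.005 -1.   ] tip [ 492.9 -347.    25.5] F [-0.2  0.1 -0.1] op 42.5 q [-0.81  0.46  1.66 -0.    1.01 -0.81]
turn [0.24 0.27 0.04]
shift after turn cm [ 0.17 -0.09  0.35]
shift now cm [ 0.17 -0.09  0.35]
```

View pics/w29.png

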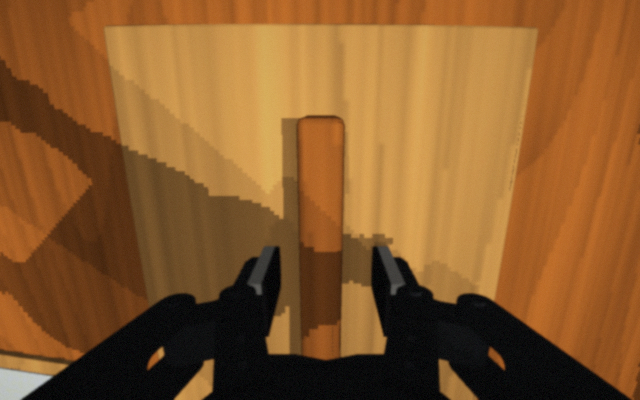

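Emit:
play_rows(commands=[[[0.2,-0.1,0.3,0.2,0.3,0,0.5],[0,0,0,0,0,0,0.7],[0,0,0,0,0,0,0.8],[0,0,0,0,0,0,1],[0,0,0,0,0,0,1],[0,0,0,0,0,0,1],[0,0,0,0,0,0,1]]])

```text
clock: 52.8
eef_pos: [491.6, -344.5, 196.7]
eef_rot: [0.001, 0.707, 0.707, 0.0]
ft_force: [0.3, 0.4, -0.6]
opening: 16.8
```

Run:
```python
from h import *
st()
```

```text
t 52.8 tcp [ 491.6 -344.5  196.7] x [-0.001  1.    -0.001] y [1.    0.001 0.002] z [ 0.002 -0.001 -1.   ] tip [ 491.9 -344.6   23.7] F [ 0.3  0.4 -0.6] op 16.8 q [-0.81  0.46  1.66  0.    1.01 -0.81]
```

Emit:
play_rows(commands=[[[0,0,-0.5,0,0,0,1],[0,0,-2,0,0,0,1],[0,0,-4,0,0,0,1],[0,0,-5,0,0,0,1],[0,0,-5,0,0,0,1],[0,0,-5,0,0,0,1],[0,0,-4,0,0,-7,1],[0,0,0,0,0,-6,1],[0,0,0,0,0,0,1]]])

```text
clock: 53.92
eef_pos: [489.6, -342.3, 468.6]
eef_rot: [0.003, 0.62, 0.785, 0.0]
ft_force: [0.1, -0.4, -2.4]
opening: 16.8
```

Run:
```python
from h import *
st(); go(628,-0.5,450,103)
c=arm.camera("wrist"); cv2.imwrite("pics/w30.png",c["image"])
```

```text
t 53.92 tcp [ 489.6 -342.3  468.6] x [-0.232  0.973 -0.005] y [0.973 0.232 0.004] z [ 0.005 -0.004 -1.   ] tip [ 490.5 -342.9  295.6] F [ 0.1 -0.4 -2.4] op 16.8 q [-0.81  0.18  1.45  0.    1.51 -1.05]
turn [0.25 0.28 0.4 ]
shift after turn cm [30.19 21.18  1.86]
shift now cm [30.05 21.38  1.81]
```

View pics/w30.png

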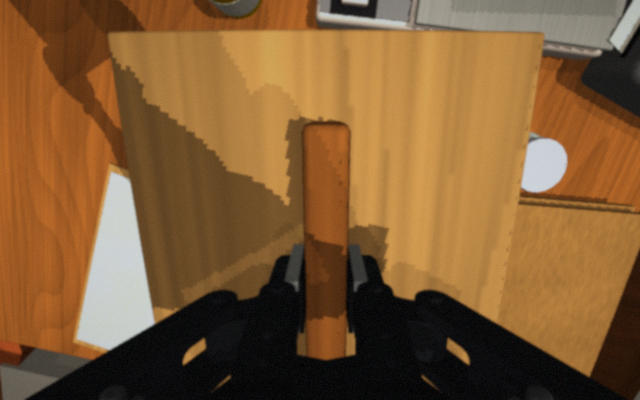

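Emit:
play_rows(commands=[[[1.6,1.1,0,0.2,0.2,0.4,1],[3,2.1,-0.1,0,0,0,1],[3.2,2.3,-0.2,0,0,0,1],[3.2,2.3,-0.2,0,0,0,1],[3.2,2.3,-0.2,0,0,0,1],[3.2,2.3,-0.2,0,0,0,1],[3.2,2.3,-0.2,0,0,0,1],[3.2,2.3,0,0,0,0,1],[3.2,2.3,0,0,0,0,1],[2,1.4,0,0,0,0,1],[0.6,0.5,0,0,0,0,1],[0,0,0,0,0,0,1]]])

```text
clock: 55.48
eef_pos: [635.1, 3.0, 473.4]
eef_rot: [-0.006, 0.633, 0.774, -0.002]
ft_force: [0.4, -0.3, -2.8]
opening: 17.0
```

Run:
```python
from h import *
st(); go(628,-0.5,400,103)
```

```text
t 55.48 tcp [635.1   3.  473.4] x [-0.2    0.98   0.007] y [ 0.98   0.2   -0.012] z [-0.013  0.004 -1.   ] tip [632.9   3.7 300.4] F [ 0.4 -0.3 -2.8] op 17.0 q [-0.19  0.28  1.32  0.    1.55 -0.39]
turn [-0.66 -0.39 -1.48]
shift after turn cm [-0.18 -0.77  7.34]
shift now cm [-0.25 -0.68  7.35]
```

Emit:
play_rows(commands=[[[-0.2,-0.8,0.5,-0.6,-0.4,-1.5,1],[0,0,2,0,0,0,1],[0,0,2,0,0,0,1],[0,0,2,0,0,0,1],[0,0,0,0,0,0,1]]])

```text
clock: 56.1
eef_pos: [624.1, -6.9, 405.9]
eef_rot: [0.001, 0.624, 0.782, -0.002]
ft_force: [0.8, -0.4, -3.2]
opening: 17.2
```

Run:
```python
from h import *
st(); go(628,-0.5,364.7,103)
a=arm.camera("scene"); crop(a["image"],240,60,480,270,3,"sc7.png")
b=arm.camera("side"); crop(b["image"],225,80,425,230,4,"sd7.png")
c=arm.camera("wrist"); cv2.imwrite("pics/w31.png",c["image"])
```

```text
t 56.1 tcp [624.1  -6.9 405.9] x [-0.222  0.975 -0.003] y [ 0.975  0.222 -0.002] z [-0.001 -0.003 -1.   ] tip [623.9  -7.5 232.9] F [ 0.8 -0.4 -3.2] op 17.2 q [-0.2   0.28  1.45 -0.    1.41 -0.43]
turn [-0.11  0.17 -0.17]
shift after turn cm [0.54 0.53 4.12]
shift now cm [0.55 0.54 4.12]
```

View pics/sc7.png

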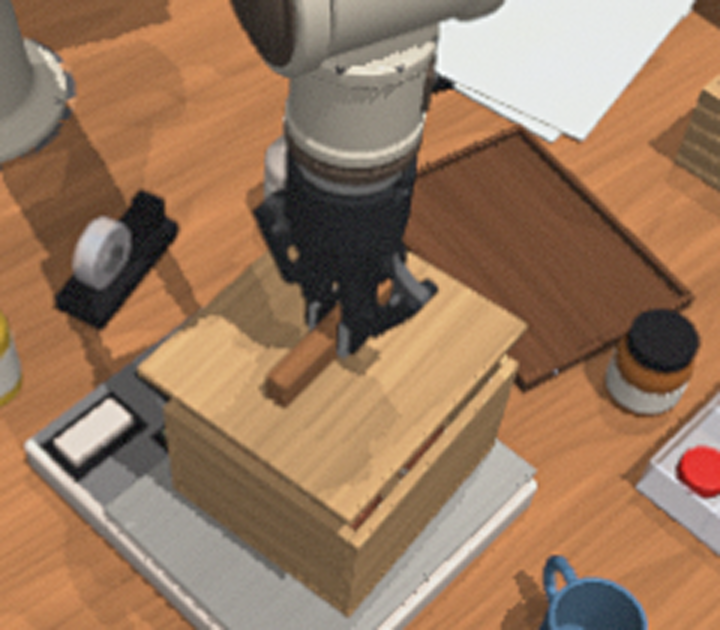

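View pics/sd7.png

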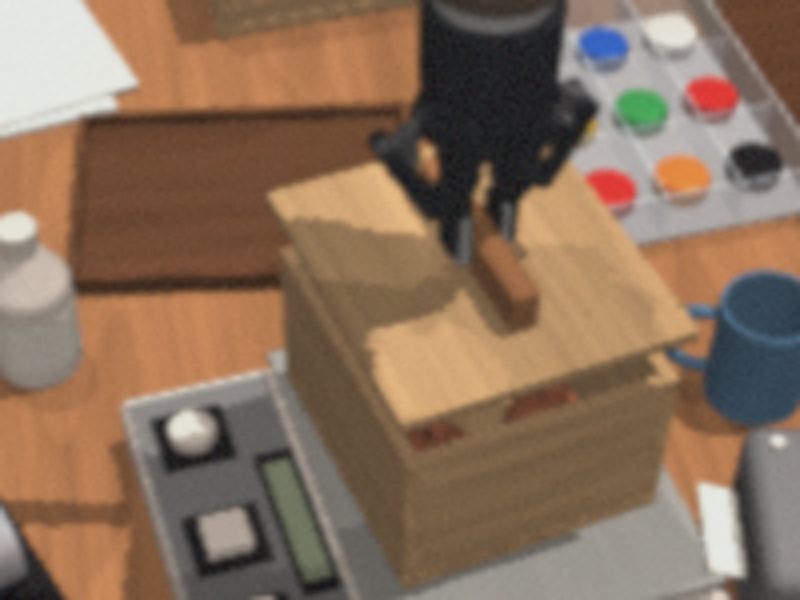

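View pics/w31.png

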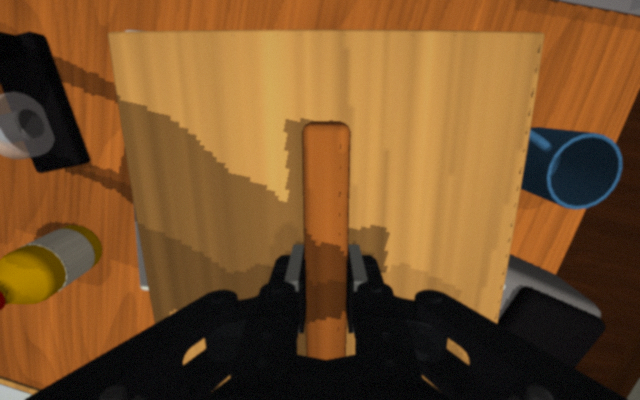

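Lid level and square over the box, bells' lugs visible beneath it; correct 5 mm each way and lower.

Emit:
play_rows(commands=[[[0.5,0.5,0,0,0.1,-0.2,1],[0,0,0,0,0,0,1],[0,0,0.5,0,0,0,1],[0,0,0.5,0,0,0,1],[0,0,0,0,0,0,1]]])

```text
clock: 56.88
eef_pos: [629.7, -0.2, 401.3]
eef_rot: [0.004, 0.622, 0.783, 0.001]
ft_force: [0.0, -0.5, -2.7]
opening: 16.6
```

Run:
```python
from h import *
st(); go(628,-0.5,364.7,103)
```

```text
t 56.88 tcp [ 6.297e+02 -2.000e-01  4.013e+02] x [-0.227  0.974 -0.005] y [0.974 0.227 0.008] z [ 0.009 -0.003 -1.   ] tip [631.2  -0.8 228.3] F [ 0.  -0.5 -2.7] op 16.6 q [-0.19  0.3   1.44 -0.    1.39 -0.42]
turn [0.44 0.3  0.1 ]
shift after turn cm [ 0.01 -0.17  3.66]
shift now cm [ 0.02 -0.2   3.65]
```

Emit:
play_rows(commands=[[[0,-0.2,0.8,0.4,0.3,0,1],[0,0,0.8,0,0,0,1],[0,0,0.6,0,0,0,1],[0,0,0,0,0,0,1]]])

```text
clock: 57.38
eef_pos: [627.4, -0.8, 376.8]
eef_rot: [-0.001, 0.622, 0.783, -0.0]
ft_force: [0.4, -0.3, -2.6]
opening: 16.5
```

Run:
```python
from h import *
st(); go(628,-0.5,364.7,103)
b=arm.camera("side"); crop(b["image"],225,80,425,230,4,"sd8.png")
```

```text
t 57.38 tcp [627.4  -0.8 376.8] x [-0.226  0.974  0.001] y [ 0.974  0.226 -0.001] z [-0.001  0.001 -1.   ] tip [627.2  -0.7 203.8] F [ 0.4 -0.3 -2.6] op 16.5 q [-0.19  0.31  1.47  0.    1.36 -0.42]
turn [-0.07 -0.05  0.09]
shift after turn cm [0.01 0.06 1.21]
shift now cm [0.01 0.06 1.21]
```

View pics/sd8.png

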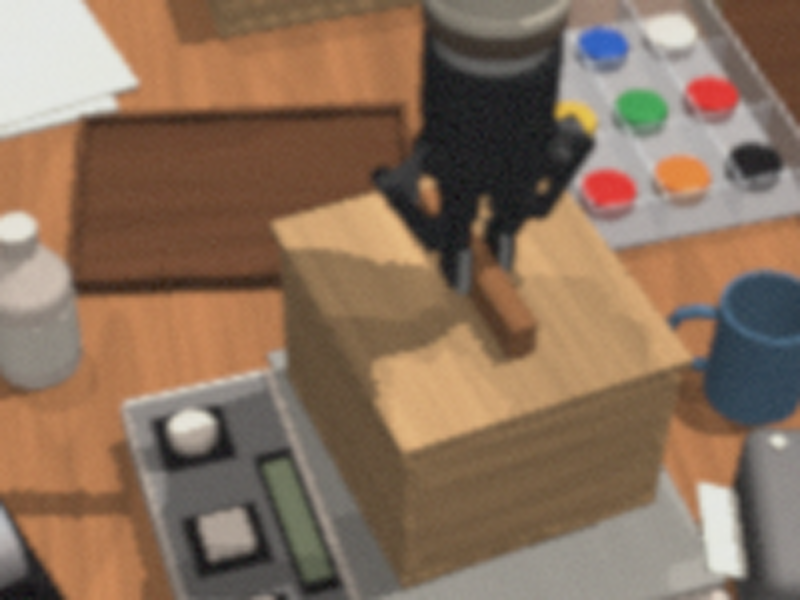

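Aligned. Lower on.

Emit:
play_rows(commands=[[[0,0.1,0.4,0,0,0,1],[0,0,0.3,0,0,0,1],[0,0,0.2,0,0,0,1],[0,0,0.2,0,0,0,1],[0,0,0,0,0,0,1]]])

```text
clock: 58.05
eef_pos: [628.8, -0.6, 366.3]
eef_rot: [0.0, 0.622, 0.783, 0.0]
ft_force: [-0.2, -0.5, -2.2]
opening: 16.8
```

Run:
```python
from h import *
st(); go(628,-0.5,364.7,103)
```

```text
t 58.05 tcp [ 6.288e+02 -6.000e-01  3.663e+02] x [-0.227  0.974 -0.   ] y [0.974 0.227 0.001] z [ 0.001  0.    -1.   ] tip [ 6.290e+02 -5.000e-01  1.933e+02] F [-0.2 -0.5 -2.2] op 16.8 q [-0.19  0.32  1.48  0.    1.34 -0.42]
turn [0.05 0.   0.1 ]
shift after turn cm [ 0.02 -0.08  0.16]
shift now cm [ 0.02 -0.08  0.16]
```

Emit:
play_rows(commands=[[[0,0,0.2,0,0,0,1],[0,0,0.2,0,0,0,1],[0,0,0.2,0,0,0,1]]])

```text
clock: 58.42
eef_pos: [628.9, -0.4, 364.7]
eef_rot: [0.001, 0.622, 0.783, 0.0]
ft_force: [-5.0, 1.2, 6.2]
opening: 17.1
```

Emit:
play_rows(commands=[[[0,0,0,0,0,0,0.8],[0,0,0,0,0,0,0.6],[0,0,0,0,0,0,0.5],[0,0,0,0,0,0,0.5],[0,0,-2,0,0,0,0.5],[0,0,-4,0,0,0,0.5],[0,0,-5,0,0,0,0.5],[0,0,-4,0,0,0,0.5],[-5,0,-2,0,0,0,0.5],[-5,0,0,0,0,0,0.5],[-5,0,0,0,0,0,0.5],[-5,0,0,0,0,0,0.5]]])

```text
clock: 59.92
eef_pos: [673.4, -195.5, 557.6]
eef_rot: [0.01, 0.619, 0.785, 0.004]
ft_force: [1.5, 0.1, 0.6]
opening: 42.9
```

Emit:
play_rows(commands=[[[-5,0,0,0,0,0,0.5],[-4,-4,0,0,0,0,0.5],[-4,-4,0,0,0,0,0.5],[-2,-2,0,0,0,0,0.5],[0,0,0,0,0,0,0.5],[0,0,0,0,0,0,0.5]]])

```text
clock: 60.68
eef_pos: [608.3, -372.8, 563.9]
eef_rot: [0.014, 0.62, 0.784, 0.004]
ft_force: [-0.1, 0.6, 0.4]
opening: 43.0
```

Run:
```python
from h import *
st()
a=arm.camera("scene"); cv2.imwrite("pics/sc9.png",a["image"]); crop(a["image"],240,60,480,270,3,"sc9c.png")
b=arm.camera("side"); crop(b["image"],225,80,425,230,4,"sd9.png")
```

```text
t 60.67 tcp [ 608.3 -372.8  563.9] x [-0.23   0.973 -0.016] y [0.973 0.23  0.024] z [ 0.027 -0.01  -1.   ] tip [ 613.  -374.6  391. ] F [-0.1  0.6  0.4] op 43.0 q [-0.72  0.49  0.88  0.01  1.75 -0.95]
```

View pics/sc9c.png

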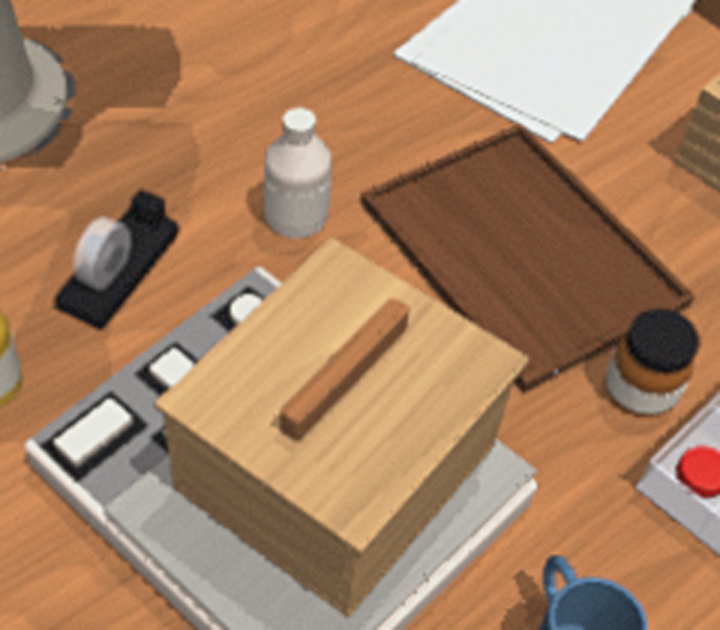

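View pics/sd9.png

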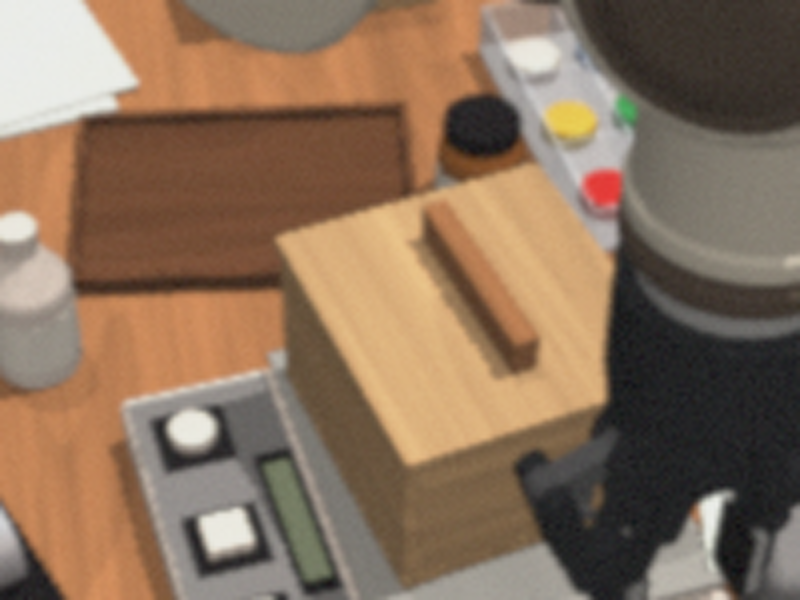

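View pics/sc9.png

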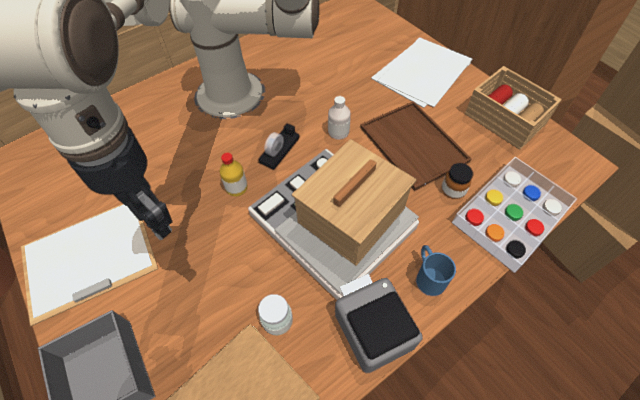

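Run:
```python
from h import *
a=arm.camera("scene")
S=lambda u,v:(240+(u+.5)/3-.5,60+(v+.5)/3-.5)
P=[onz(a,S(*u),185) for u in [(334,240),(527,358),(358,550),(160,404)]]
for p in P: print(p.round(1))
print(np.mean(P,0).round(1))
print(arm.sign_off())
```

```text
[522.9  74.8 185. ]
[695.8 114.9 185. ]
[740.9 -81.8 185. ]
[ 567.7 -120.1  185. ]
[631.8  -3.  185. ]
the job is handed in; nothing more can be done
None
```

The job is done and handed in at about 61 s. The power key was pressed first, then the tare key. All four bells in the tray were then lowered into the box, the print key was pressed, and the lid was put on.

- **Keys:** each was pressed on its own until it bottomed out, with the fingertip 49.7 mm above the table and 12–15 N on the wrist. I never saw digits on the display, so those two readings are the only evidence that the presses counted.
- **Bells:** each was let go only after it touched the box floor at the expected height, with at most 14 N read at that point. Pictures before the lid went on showed all four upright, two by two, and the tray empty.
- **Lid:** it met the box at exactly the height for fully on, TCP 364.7 mm. The last pictures show it square with no gap, the box still on the platter and the other things where they were.
- **Disagreement:** the final scene picture puts the lid's centre at (632, -3), about 3–4 mm from the (628, -0.5) I aimed at. That is within camera accuracy and the lid's play.

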